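# Hang the parts cup by its wire bail

### The job

Swing the folded-down wire bail of the yellow parts cup fully upright while the cup stays standing on the bench, then lift the cup by it and hang it on the blue two-armed hanger. Feel for the hanger's height and press the bail gently past its spring rollers, never harder than 25 N, until both red pins are pushed right down; let go and leave the cup hanging still and level. Do not tip the cup over, and leave the things standing round about where they are.

Things in the scene. Friction and masses are not known exactly. Their poses are not given: they have to be found in the camera images.
- pail: Black round parts cup of yellow LEDs (fixed filling), 96 mm across, 60 mm high (74 with the tag), 0.25 to 0.55 kg. Origin: centre of the underside; z up. Its wire bail swings on two ears at y = +54 and -54 mm, 52 mm up, about a line along the cup's y through its centre line; folded, it sticks out to the cup's -x. Snug pivots: the bail stays at any angle.
- bail (a joint): Angle of the bail, rad: 0 folded down (cross bar 9 degrees below the hinges' level, 114 mm to -x of the hinge line, 35 mm above the bench), 0.15 level, 1.72 upright over the cup (cross bar 167 mm above the cup's underside, 107 mm above its rim, 93 mm above its tag), 1.90 end stop.
- bail_grip (a point): Centre of the black grip sleeve on the bail's cross bar, which lies 115 mm from the hinge line and parallel to it (cup's y). Sleeve 12 mm thick, 36 mm long, spins freely, so it can be held while the bail turns. On both sides bare 5 mm wire, straight out to 42 mm from the middle; bail 114 mm wide over all. Folded, 60 mm are free between sleeve and cup wall.
- hanger: Fixed stand: foot plate 200 x 120 x 10 mm, post, and a blue head with two level arms that reach to the stand's -x, each 10 mm thick, centred at y = +31 and -31 mm (52 mm free between), with one notch each, open to the top, at x = 0. Origin: on the bench, straight below the middle between the notches; z up. The bail lies along its y, either way round, sleeve between the arms.
- hanger_post (a point): Top of the stand's aluminium post, 26 mm square, 259 mm above the bench, 115 mm to the stand's +x. The head is clamped on it at a height that differs each time and is not measured: notch floors lie 208 to 232 mm above the bench. Bring the cup in from the arms' free ends. The bail may press on the hanger with at most 25 N.
- seat_l (a joint): Travel, m, of the red pin in the floor of the notch at +y: 0 up (5 mm above the floor), 0.005 pushed right down by a seated bail; spring under 0.7 N. Notch: 9 mm wide along x, walls 16 mm high, flared mouth above to 20 mm wide, 26 mm above the floor; arm and pin reach 16 mm below the floor. Seated, the wire's axis is 2.5 mm above the floor.
- seat_r (a joint): The same for the notch at -y. In each notch two sprung brass rollers face each other, 9 mm above the floor, and narrow the way: the cup's weight alone does not push the wire past them; both notches together take about 7 to 14 N, cup's weight included. Past them the wire comes down on the floor and the rollers close over it.
- cup_red: Black parts cup with red LEDs, no bail, 96 mm across, 72 mm high; leave alone. Origin: centre of its underside.
- bottle: White dropper bottle with a red cap, 55 mm across, 122 mm high; leave alone. Origin: centre of its underside.
Mind the look-alikes: they are no part of the job. Leave any pink look-alike of the pail alone.

How it is judged:
By the outcome, as a careful person would: the job done as asked, in the order asked, and still so for the second after the job is handed in, with the robot touching nothing.
It also fails if it takes over 72 s, if anything falls off the work surface, if the arm or the gripper's body presses on something with over 40 N, if the wrist force passes 120 N, or if a joint passes its speed limit or range.

### The arm

A 6-joint arm with a two-finger parallel gripper is mounted at the origin on a cart in front of the work surface, level with it; the furniture and walls round the work are solid. World frame = base frame: x ahead of the robot, y to its left, z up, the work surface at z = 0. Lengths are in m, angles in rad, forces in N, time in s.
With the tool pointing down it reaches from about 0.375 to 0.975 m from the base axis. Payload 3.8 kg.
Tool frame: the origin (TCP) lies between the finger pads; the fingertips stand 22 mm ahead of it and the grasp point (between the pads) lies 3 mm ahead of it (bot.finger_overhang is the distance from the TCP to the fingertips, in m); x points along the fingers, y is the direction in which the jaws open and shut, and the axes are right-handed (so a half turn about x gives the same grasp; the last joint's range is limited). The gripper opens to 85 mm and grips with 20 to 120 N. Pads are 22 mm wide; open, the fingers measure 114 mm over their backs; the gripper's body (76 mm by 85 mm) begins 54 mm behind the grasp point. The pads swing forward as they close: fully open they stand 13 mm farther back than shut.
Start: joints at [-1.359, 0.264, 1.604, -0, 1.274, -0.037], TCP at [0.166, -0.654, 0.253] pointing down, gripper open.
Joint ranges: [-2.63, 2.63], [-0.94, 2.18], [0.31, 2.57], [-1.31, 4.45], [0, 2.66], [-2.55, 2.55]. Speed limits (rad/s): [2.57, 2.57, 3.14, 3.14, 3.14, 3.14].

### API

Orientations are given as a rotation vector (axis times angle).
In Python, from workcell import bot gives the robot as it stands. The module is installed in compiled form; this text tells all that it offers.
- The arm moves only by the tool arm_command, never from a script. Its argument "series" is a list that holds one entry, the list of rows, each a list of 7 numbers: the turn, a rotation vector about the tool's x, y, z in rad, then the shift along the tool's x, y, z in cm, then the opening, from 0 (shut) to 1 (fully open). In form: [[[rx, ry, rz, x, y, z, grip], ...]]. A call has 1 to 10 rows; each row shifts and turns the pose as measured when the row begins, along the tool's axes as they then stand; what a row does not reach is not made up. A row lasts 1/10 s, in which the tool goes at most 50 mm and 8.59 degrees, less where a joint would pass 70% of its speed; a pose out of reach is approached as far as the arm can. A call is refused whole if a number of a shift passes 5 or a number of a turn 0.15, either way. A call with a gripper value outside its range is refused whole. The fingers move at their own pace and stop on an object; "newtons" is the grip in N (left out, the last holds). Time passes only in rows, so rows that do not move let the fingers close. It gives the time, the measured TCP pose, the force and the opening at its end, in the units of the state.
- bot.read_state(): the state, without advancing time (a new reading comes with each control period).
- bot.read_camera(name): name is "scene" or "top" or "wrist"; returns (picture, depth): 480x640x3 uint8, blue, green, red; 480x640 float32, m along the optical axis (not along the pixel's ray), 0 where there is no reading.
- bot.camera_info(name): a dict with "K" (3x3 intrinsics, pixels), "dist_coeffs" ([k1, k2, p1, p2, k3] as OpenCV has them; the pictures are not rectified), "extrinsics" (4x4, takes a point from camera to world coordinates). Camera axes: x right, y down, z forward; pixel columns grow to the right and rows downward; lengths in m; the calibration is good to about 2 mm. A picture is of the moment at which its call begins: read the wrist's pose just before it. camera_info takes no time and is no camera call; for the wrist camera it gives the pose at the moment of the call.
- bot.finish_job(): hands the job in, once; it reports no verdict.
The state is a dict: "time": time; "q": joint angles; "joint_vel": joint speeds; "joint_torque": joint torques, N m; "tool_pos": TCP position; "tcp_rot": TCP orientation; "wrist_force": force on the tool from outside, world axes, zero at the start; "torque": the same for the moment, N m; "width": opening from 0.0 (shut) to 1.0 (fully open).
Only numpy, scipy, OpenCV 4.12 (cv2) and the standard library are available. Lean on these libraries where they do the work, as an engineer would, in place of code of your own. Each camera call takes 0.05 s, during which the arm holds its last target.

## Working session

There is one attempt and no reset: what is moved stays moved. The work goes in short steps, Python scripts to look and compute and a tool call to move; the robot and the scene stay as the last step left them, time stands still between calls to the robot, and variables do not carry over. Pictures are saved under pics/ and viewed, and the job is handed in when it is done.

Besides the shell and the picture viewer there is one more tool, called after "Call:" as name(argument=value, ...) on one line, values as JSON. arm_command: Moves the arm, as the interface text tells. Its arguments: {"type":"object","properties":{"series":{"type":"array"},"newtons":{"type":"number"}},"required":["series"]}

```bash
mkdir -p pics; ls; python3 - <<'E'
from workcell import bot
import cv2,numpy as np
s=bot.read_state();print({k:np.round(v,3).tolist() for k,v in s.items()}, bot.finger_overhang)
for n in("scene","top","wrist"):
    p,d=bot.read_camera(n);cv2.imwrite(f"pics/{n}0.png",p);np.savez(f"{n}0.npz",p=p,d=d,**{k:np.array(v) for k,v in bot.camera_info(n).items()})
    i=bot.camera_info(n);print(n,np.round(i["K"],1).tolist(),np.round(i["dist_coeffs"],3).tolist(),np.round(i["extrinsics"],3).tolist())
E
```

```text
pics
{'time': 0.0, 'q': [-1.359, 0.265, 1.605, -0.0, 1.274, -0.037], 'joint_vel': [-0.001, -0.001, -0.0, -0.0, -0.001, 0.001], 'joint_torque': [0.0, -51.51, -36.731, -0.0, 0.013, -0.0], 'tool_pos': [0.166, -0.654, 0.252], 'tcp_rot': [2.09, 0.264, -2.09], 'wrist_force': [0.252, 1.137, -0.074], 'torque': [-0.013, -0.004, -0.033], 'width': 1.0} 0.022
scene [[444.8, 0.0, 324.1], [0.0, 444.8, 240.1], [0.0, 0.0, 1.0]] [-0.014, 0.0, 0.0, 0.0, 0.0] [[-0.82, -0.351, 0.452, 0.016], [-0.572, 0.476, -0.667, 0.812], [0.019, -0.806, -0.592, 0.874], [0.0, 0.0, 0.0, 1.0]]
top [[450.5, 0.0, 320.7], [0.0, 450.5, 238.2], [0.0, 0.0, 1.0]] [-0.019, 0.0, 0.0, 0.0, 0.0] [[-0.008, -0.991, 0.132, 0.385], [-1.0, 0.009, 0.005, 0.005], [-0.007, -0.132, -0.991, 1.477], [0.0, 0.0, 0.0, 1.0]]
wrist [[376.2, 0.0, 315.5], [0.0, 376.2, 244.2], [0.0, 0.0, 1.0]] [-0.015, 0.0, 0.0, 0.0, 0.0] [[0.246, -0.918, -0.31, 0.245], [-0.969, -0.234, -0.076, -0.635], [-0.002, 0.319, -0.948, 0.373], [0.0, 0.0, 0.0, 1.0]]
```

View pics/scene0.png

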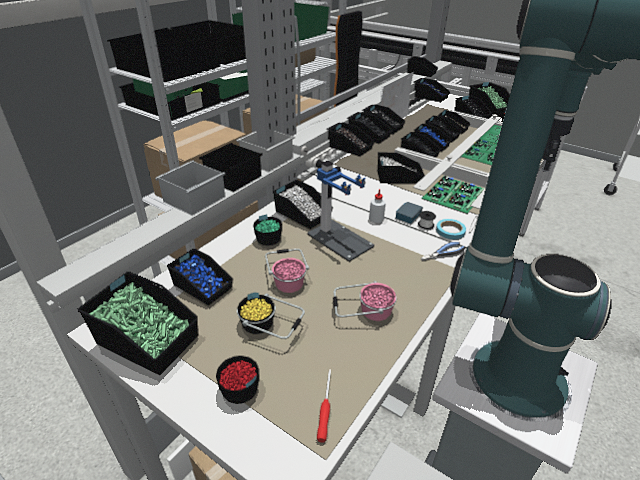

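View pics/top0.png

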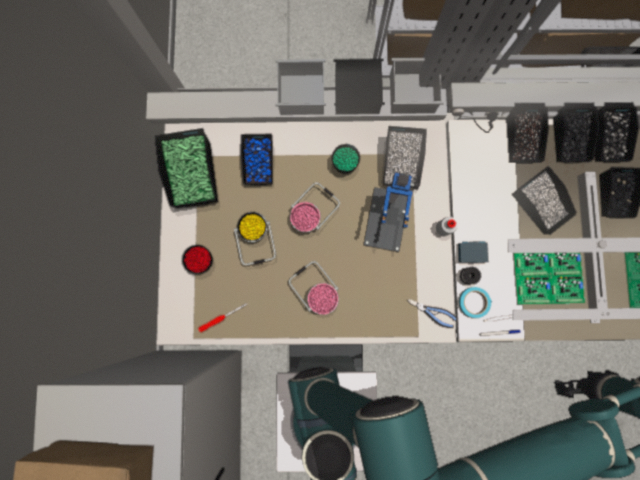

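View pics/wrist0.png

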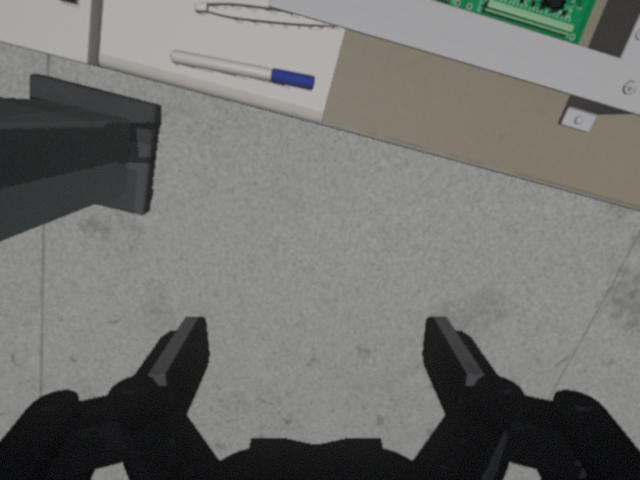

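Candidates: yellow-LED black cup with bail at top-view (252,226) / scene (256,312); pink look-alikes with bails at (305,217) and (322,298); black red-LED cup without bail at (197,260); green cup at (345,158). I choose the yellow one, and check it and the hanger in close crops.

```bash
cat > h.py <<'E'
import numpy as np,cv2
def load(n):
    z=np.load(n);return z['p'],z['d'],z['K'],z['dist_coeffs'],z['extrinsics']
def px2w(uv,K,D,E,depth=None,z=None):
    uv=np.array(uv,float).reshape(-1,1,2);r=cv2.undistortPoints(uv,K,D).reshape(-1,2);r=np.c_[r,np.ones(len(r))]
    if depth is not None: P=r*np.array(depth).reshape(-1,1);return P@E[:3,:3].T+E[:3,3]
    w=r@E[:3,:3].T;o=E[:3,3];return o+w*((np.array(z)-o[2])/w[:,2]).reshape(-1,1)
def w2px(P,K,D,E):
    Ei=np.linalg.inv(E);r,_=cv2.Rodrigues(Ei[:3,:3]);return cv2.projectPoints(np.array(P,float).reshape(-1,1,3),r,Ei[:3,3],K,D)[0].reshape(-1,2)
def cloud(d,K,D,E,st=1):
    v,u=np.mgrid[0:480:st,0:640:st];u=u.ravel();v=v.ravel();dd=d[v,u];m=dd>0
    return u[m],v[m],px2w(np.c_[u[m],v[m]],K,D,E,depth=dd[m])
E
python3 - <<'E'
from h import *
p,d,K,D,E=load('top0.npz')
a=cv2.resize(p[200:275,220:290],None,fx=5,fy=5,interpolation=2)
b=cv2.resize(p[160:260,350:420],None,fx=5,fy=5,interpolation=2)
c=np.zeros((500,700,3),np.uint8);c[:375,:350]=a;c[:500,350:]=b;cv2.imwrite('pics/c1.png',c)
q=load('scene0.npz')[0]
cv2.imwrite('pics/c2.png',np.hstack([cv2.resize(q[285:355,230:310],None,fx=5,fy=5,interpolation=2)[:350],cv2.resize(q[150:270,300:380],(400,600),interpolation=2)[:350]]))
for lab,(p,d,K,D,E) in (('top',load('top0.npz')),('scene',load('scene0.npz'))):
    hs=cv2.cvtColor(p,cv2.COLOR_BGR2HSV);u,v,P=cloud(d,K,D,E)
    H=hs[v,u]
    ws=(P[:,0]>.3)&(P[:,0]<1.0)&(abs(P[:,1])<.6)&(P[:,2]>.0)&(P[:,2]<.4)
    for nm,m in (('yel',(H[:,0]>20)&(H[:,0]<32)&(H[:,1]>150)&(H[:,2]>100)),('blue',(H[:,0]>100)&(H[:,0]<125)&(H[:,1]>120)&(P[:,2]>.15))):
        m=m&ws;Q=P[m];print(lab,nm,len(Q),np.round(np.median(Q,0),4),np.round(np.percentile(Q,[3,97],axis=0),3).tolist())
    # bail region
    m=ws&(P[:,2]>.02)
    print(m.sum())
E
```

```text
top yel 525 [0.6143 0.2344 0.0474] [[0.58, 0.198, 0.03], [0.652, 0.271, 0.059]]
top blue 382 [ 0.6842 -0.2077  0.2247] [[0.602, -0.242, 0.218], [0.725, -0.168, 0.246]]
23172
scene yel 403 [0.6174 0.2349 0.0494] [[0.584, 0.197, 0.036], [0.655, 0.266, 0.058]]
scene blue 448 [ 0.6812 -0.1994  0.2216] [[0.586, -0.24, 0.199], [0.941, -0.158, 0.241]]
28371
```

View pics/c1.png

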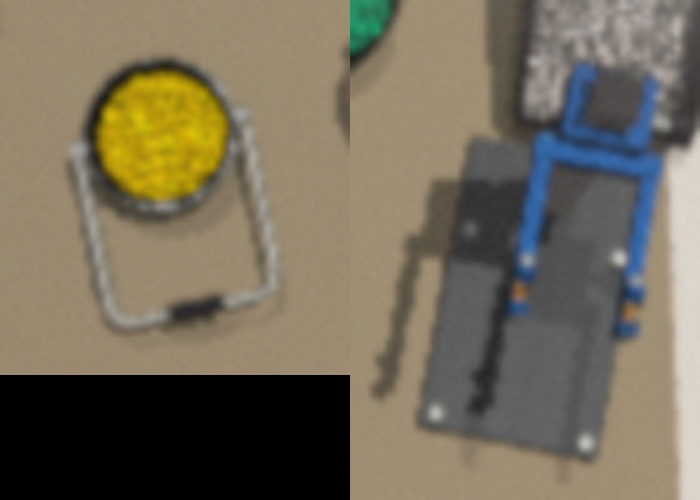

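View pics/c2.png

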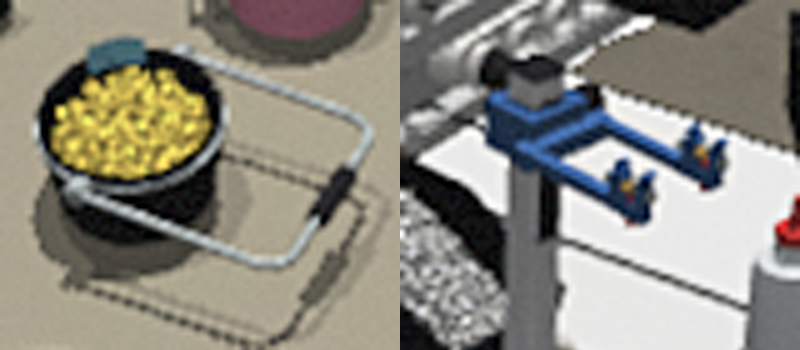

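The crop confirms the black cup with yellow LEDs, with its bail folded toward the robot. Next I measure the sleeve, hinges, and hanger notches from both views.

```bash
python3 - <<'E'
from h import *
from scipy.spatial.transform import Rotation as R
T=load('top0.npz');S=load('scene0.npz')
def big(p,x0,y0,w,h,f,name):
    cv2.imwrite(name,cv2.resize(p[y0:y0+h,x0:x0+w],None,fx=f,fy=f,interpolation=cv2.INTER_CUBIC))
big(S[0],230,285,80,60,10,'pics/c3.png'); big(S[0],310,150,60,50,12,'pics/c4.png')
big(T[0],375,165,40,45,12,'pics/c5.png');
for nm,(p,d,K,D,E) in (('top',T),('scene',S)):
    u,v,P=cloud(d,K,D,E)
    c=np.array([.617,.235]);m=(np.hypot(*(P[:,:2]-c).T)<.16)&(P[:,2]>.02)&(np.hypot(*(P[:,:2]-c).T)>.056)&(P[:,0]<.64)&(P[:,1]<.32)&(P[:,1]>.14)
    Q=P[m];print(nm,len(Q));
    m2=Q[:,0]<.54;print(np.round(np.c_[Q[m2],u[m][m2],v[m][m2]],3)[::4].tolist())
s=R.from_rotvec([2.09,.264,-2.09]).as_matrix();print(s.round(3))
E
```

```text
top 180
[[0.539, 0.274, 0.051, 239.0, 250.0], [0.535, 0.162, 0.051, 274.0, 251.0], [0.532, 0.159, 0.051, 275.0, 252.0], [0.529, 0.16, 0.044, 275.0, 253.0], [0.526, 0.16, 0.044, 275.0, 254.0], [0.52, 0.27, 0.052, 240.0, 256.0], [0.516, 0.162, 0.05, 274.0, 257.0], [0.513, 0.169, 0.043, 272.0, 258.0], [0.51, 0.201, 0.047, 262.0, 259.0], [0.51, 0.182, 0.045, 268.0, 259.0], [0.51, 0.169, 0.048, 272.0, 259.0], [0.507, 0.21, 0.049, 259.0, 260.0], [0.506, 0.197, 0.05, 263.0, 260.0], [0.507, 0.185, 0.046, 267.0, 260.0], [0.504, 0.229, 0.048, 253.0, 261.0], [0.503, 0.215, 0.055, 257.0, 261.0], [0.503, 0.203, 0.05, 261.0, 261.0], [0.501, 0.267, 0.049, 241.0, 262.0], [0.5, 0.222, 0.053, 255.0, 262.0], [0.5, 0.209, 0.053, 259.0, 262.0], [0.5, 0.197, 0.051, 263.0, 262.0], [0.497, 0.245, 0.051, 248.0, 263.0], [0.497, 0.232, 0.052, 252.0, 263.0], [0.497, 0.219, 0.051, 256.0, 263.0], [0.497, 0.206, 0.051, 260.0, 263.0], [0.495, 0.252, 0.043, 246.0, 264.0], [0.494, 0.239, 0.045, 250.0, 264.0], [0.491, 0.252, 0.046, 246.0, 265.0]]
scene 267
[[0.538, 0.161, 0.048, 297.0, 306.0], [0.532, 0.16, 0.047, 299
[... 774 characters left out ...]
0], [0.501, 0.229, 0.045, 292.0, 329.0], [0.496, 0.22, 0.04, 296.0, 329.0], [0.492, 0.228, 0.046, 295.0, 330.0], [0.539, 0.272, 0.048, 269.0, 332.0], [0.537, 0.274, 0.048, 269.0, 333.0], [0.496, 0.243, 0.047, 290.0, 333.0], [0.53, 0.274, 0.049, 271.0, 334.0], [0.496, 0.248, 0.047, 289.0, 334.0], [0.524, 0.274, 0.049, 273.0, 335.0], [0.517, 0.267, 0.048, 277.0, 335.0], [0.518, 0.27, 0.045, 276.0, 336.0], [0.496, 0.254, 0.046, 287.0, 336.0], [0.511, 0.271, 0.048, 278.0, 337.0], [0.504, 0.264, 0.046, 282.0, 337.0], [0.497, 0.258, 0.046, 286.0, 337.0], [0.505, 0.27, 0.048, 280.0, 338.0], [0.498, 0.264, 0.047, 284.0, 338.0]]
[[-0.     0.246 -0.969]
 [ 0.002 -0.969 -0.246]
 [-1.    -0.002 -0.   ]]
```

View pics/c3.png

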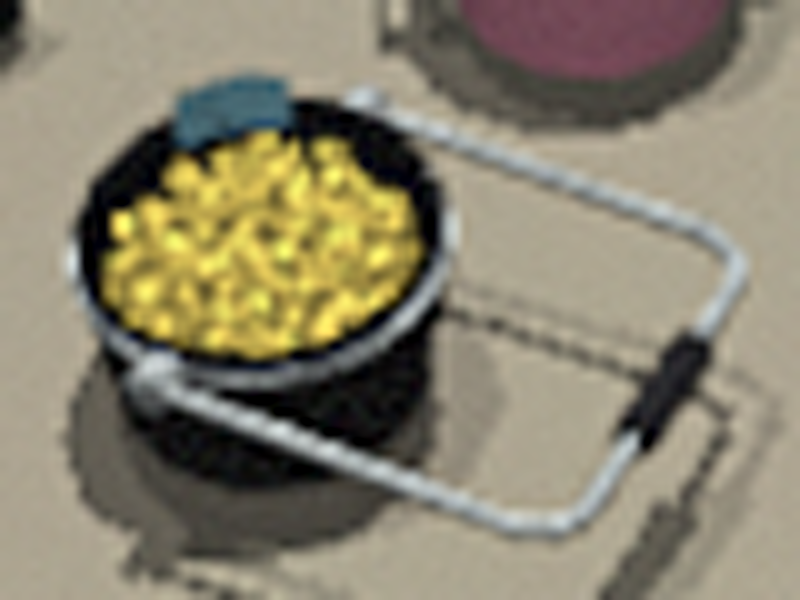

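View pics/c4.png

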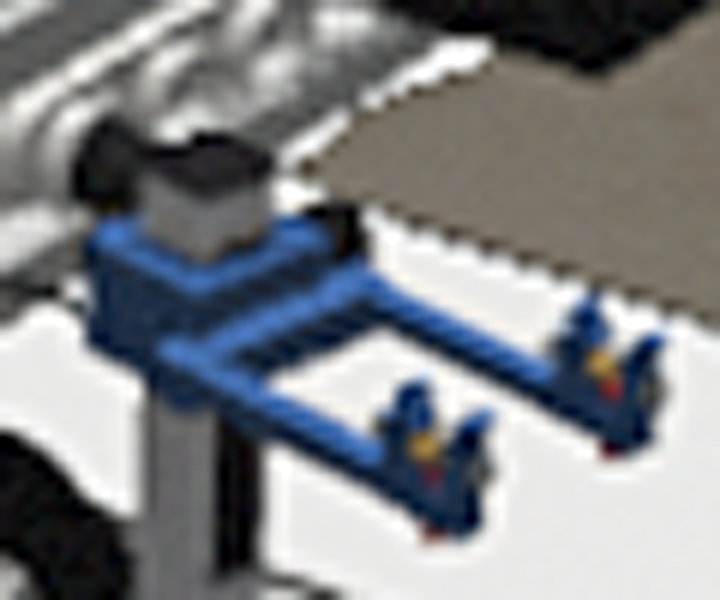

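View pics/c5.png

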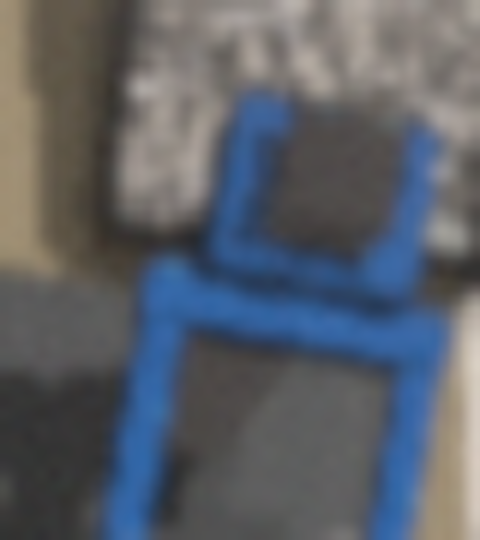

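The bail's cross bar shows black sleeve at scene (296.0,323.5), top (258.6,261.6); hanger notches with red pins near scene crop c4 (430,470) and (610,385). I triangulate these.

```bash
python3 - <<'E'
from h import *
T=load('top0.npz');S=load('scene0.npz')
def tri(a,b):
    Ps=[];xs=[]
    for (p,d,K,D,E),uv in ((T,a),(S,b)):
        xs.append(cv2.undistortPoints(np.array(uv,float).reshape(1,1,2),K,D).reshape(2,1));Ps.append(np.linalg.inv(E)[:3])
    X=cv2.triangulatePoints(Ps[0],Ps[1],xs[0],xs[1]).ravel();return X[:3]/X[3]
def cr(x,y,f,x0,y0): return ((x+.5)/f-.5+x0,(y+.5)/f-.5+y0)
sc=lambda x,y:cr(x,y,10,230,285); tp=lambda x,y:cr(x,y,5,220,200)
h=lambda x,y:cr(x,y,12,310,150); ht=lambda x,y:cr(x-350,y,5,350,160)
for n,a,b in (('sleeve',tp(195,310),sc(666,391)),('earL(+y)',tp(78,150),sc(153,383)),('earR',tp(242,117),sc(366,98)),
  ('cornerR',tp(275,285),sc(740,262)),('cornerL',tp(115,318),sc(560,525)),
  ('notchL',ht(519,292),h(425,445)),('notchR',ht(628,317),h(605,370)),('postTop',cr(345,175,12,375,165),h(205,160)),
 ):
    X=tri(a,b);print(n,X.round(4),'reproj top',np.round(w2px(X,*T[2:])-a,1),'scene',np.round(w2px(X,*S[2:])-b,1))
E
```

```text
sleeve [0.5017 0.2112 0.0483] reproj top [[-0. -0.]] scene [[0. 0.]]
earL(+y) [0.6046 0.2867 0.0519] reproj top [[0.  0.1]] scene [[-0.1 -0. ]]
earR [0.6248 0.1813 0.0569] reproj top [[-0.1 -0.1]] scene [[0.2 0. ]]
cornerR [0.5173 0.1607 0.0431] reproj top [[0.1 0.1]] scene [[-0.1 -0. ]]
cornerL [0.4962 0.2616 0.049 ] reproj top [[0.1 0.2]] scene [[-0.4 -0.1]]
notchL [ 0.6069 -0.1637  0.2331] reproj top [[-0.2 -0.4]] scene [[0.4 0.1]]
notchR [ 0.5924 -0.2245  0.2319] reproj top [[-0.2 -0.4]] scene [[0.4 0.1]]
postTop [ 0.7116 -0.2191  0.2561] reproj top [[-0.1 -0.2]] scene [[0.2 0. ]]
```

Both views agree: the bail bar is at about z=0.046, its sleeve at (0.502,0.211), cup yaw about 11.3°. Hanger notch middle is at about (0.600,-0.194), yaw about -13°. I head for a wrist view over the hanger, on the way to the cup.

```bash
cat > plan.py <<'E'
import sys,json
from h import *
from workcell import bot
from scipy.spatial.transform import Rotation as R
def down(yaw):
    c,s=np.cos(yaw),np.sin(yaw);return np.array([[0,c,s],[0,s,-c],[-1,0,0.]])
def plan(wps,grip,step=.04,tstep=.12,start=None):
    """wps: list of (x,y,z,yaw)"""
    s=bot.read_state();p=np.array(s['tool_pos']) ;Rm=R.from_rotvec(s['tcp_rot']).as_matrix()
    out=[]
    for x,y,z,yaw in wps:
        t=np.array([x,y,z]);Rt=down(yaw)
        tot=R.from_matrix(Rm.T@Rt).as_rotvec()
        n=max(1,int(np.ceil(max(np.linalg.norm(t-p)/step,np.linalg.norm(tot)/tstep))))
        p0,R0=p.copy(),Rm.copy()
        for i in range(1,n+1):
            pi=p0+(t-p0)*i/n;Ri=R0@R.from_rotvec(tot*i/n).as_matrix()
            r=R.from_matrix(Rm.T@Ri).as_rotvec();sh=Rm.T@(pi-p)*100
            row=[round(float(v),3) for v in r]+[round(float(v),2) for v in sh]+[grip];out.append(row)
            p=p+Rm@(np.array(row[3:6])/100);Rm=Rm@R.from_rotvec(row[:3]).as_matrix()
    return out
def show(rows):
    for i in range(0,len(rows),10): print(json.dumps([rows[i:i+10]]).replace('0.0,','0,'))
def st():
    s=bot.read_state();print('t',round(s['time'],2),'pos',np.round(s['tool_pos'],4),'F',np.round(s['wrist_force'],2),'w',round(s['width'],3))
    Rm=R.from_rotvec(s['tcp_rot']).as_matrix();print('yaw',round(float(np.arctan2(Rm[1,1],Rm[0,1])),4),'tilt x',np.round(Rm[:,0],3),'q',np.round(s['q'],2))
E
python3 - <<'E'
from plan import *
show(plan([(.55,-.19,.40,-.22)],1.0,step=.045))
E
```

```text
[[[-0.079, -0, 0, -1.05, -2.54, -3.47, 1.0], [-0.078, -0, 0, -1.05, -2.25, -3.67, 1.0], [-0.079, -0, 0, -1.05, -1.96, -3.82, 1.0], [-0.079, -0, 0, -1.05, -1.66, -3.97, 1.0], [-0.079, -0, 0, -1.05, -1.33, -4.09, 1.0], [-0.078, -0.001, 0.001, -1.05, -1.01, -4.18, 1.0], [-0.079, 0, -0, -1.06, -0.68, -4.25, 1.0], [-0.079, 0, -0, -1.06, -0.34, -4.28, 1.0], [-0.078, 0, -0, -1.05, -0.01, -4.3, 1.0], [-0.079, 0, 0, -1.06, 0.34, -4.29, 1.0]]]
[[[-0.079, 0, 0, -1.05, 0.67, -4.25, 1.0], [-0.079, 0, 0, -1.06, 1.0, -4.18, 1.0], [-0.078, -0, 0, -1.05, 1.33, -4.09, 1.0], [-0.079, -0, 0.001, -1.06, 1.64, -3.97, 1.0]]]
```

Call:
arm_command(series=[[[-0.079, 0, 0, -1.05, -2.5, -3.5, 1.0], [-0.078, 0, 0, -1.05, -2.25, -3.65, 1.0], [-0.079, 0, 0, -1.05, -1.95, -3.8, 1.0], [-0.079, 0, 0, -1.05, -1.65, -3.95, 1.0], [-0.079, 0, 0, -1.05, -1.35, -4.1, 1.0], [-0.079, 0, 0, -1.05, -1.0, -4.2, 1.0], [-0.079, 0, 0, -1.05, -0.7, -4.25, 1.0], [-0.079, 0, 0, -1.05, -0.35, -4.3, 1.0], [-0.078, 0, 0, -1.05, 0, -4.3, 1.0], [-0.079, 0, 0, -1.05, 0.35, -4.3, 1.0]]])

```text
time: 1.15
tool_pos: [0.4407, -0.3095, 0.3546]
tcp_rot: [1.58, 0.934, -1.578]
wrist_force: [1.0, -0.6, 0.7]
width: 0.997
```

Call:
arm_command(series=[[[-0.079, 0, 0, -1.05, 0.65, -4.25, 1.0], [-0.079, 0, 0, -1.05, 1.0, -4.2, 1.0], [-0.078, 0, 0, -1.05, 1.35, -4.1, 1.0], [-0.079, 0, 0, -1.05, 1.65, -3.95, 1.0]]])

```text
time: 1.55
tool_pos: [0.5498, -0.1676, 0.3983]
tcp_rot: [1.348, 1.129, -1.344]
wrist_force: [1.0, -0.3, 0.2]
width: 0.997
```

```bash
cat > snap.py <<'E'
import sys
from plan import *
n,tag=sys.argv[1:3]
i=bot.camera_info(n);p,d=bot.read_camera(n);cv2.imwrite(f"pics/{tag}.png",p);np.savez(f"{tag}.npz",p=p,d=d,**{k:np.array(v) for k,v in i.items()})
st()
E
python3 snap.py wrist w1
```

```text
t 1.6 pos [ 0.5539 -0.1624  0.4002] F [3.73 2.09 1.55] w 1.0
yaw -0.1771 tilt x [ 0.     0.015 -1.   ] q [-0.34  0.03  1.61  0.01  1.51 -0.16]
```

View pics/w1.png

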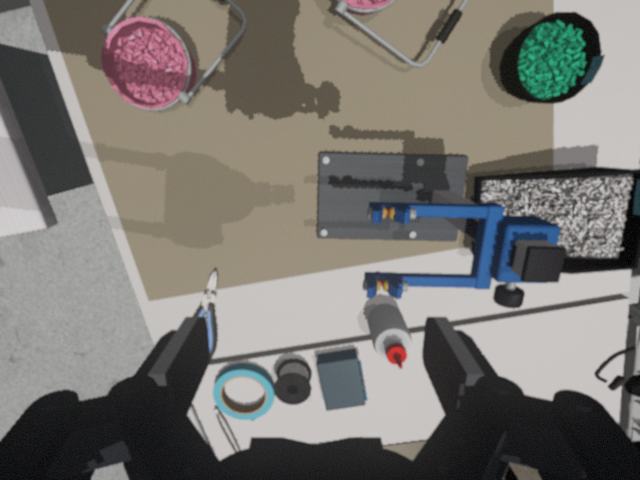

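The wrist view shows the hanger clearly: notches at about (391,212) and (384,286), post cap at (538,262). The bottle stands beyond the right arm at (390,330). I zoom in and measure.

```bash
python3 - <<'E'
from h import *
p,d,K,D,E=load('w1.npz')
cv2.imwrite('pics/w1c.png',cv2.resize(p[190:305,350:450],None,fx=5,fy=5,interpolation=cv2.INTER_CUBIC))
u,v,P=cloud(d,K,D,E)
hs=cv2.cvtColor(p,cv2.COLOR_BGR2HSV)[v,u]
b=(hs[:,0]>100)&(hs[:,0]<125)&(hs[:,1]>120)&(P[:,2]>.18)
for nm,m in (('armL',b&(v<225)&(u<470)),('armR',b&(v>262)&(u<470))):
    Q=P[m];uu=u[m]
    for a in range(364,472,6):
        k=(uu>=a)&(uu<a+6)
        if k.sum()>3: print(nm,a,np.round(np.median(Q[k],0),4),'zmax',round(np.percentile(Q[k,2],95),4))
# notch line points
for c in ((391,212),(384,286)): print(c,np.round(px2w([c],K,D,E,depth=[np.median(d[c[1]-1:c[1]+2,c[0]-1:c[0]+2])]),4))
# height histogram for bench check
m=(u>330)&(u<460)&(v>160)&(v<190);print('plate z',np.median(P[m,2]))
m=(u>80)&(u<120)&(v>200)&(v<280);print('bench z',np.median(P[m,2]))
E
```

```text
armL 370 [ 0.5935 -0.1625  0.2467] zmax 0.2481
armL 376 [ 0.5973 -0.1619  0.2453] zmax 0.2483
armL 382 [ 0.606  -0.1614  0.2222] zmax 0.2233
armL 388 [ 0.6093 -0.1623  0.2223] zmax 0.2233
armL 394 [ 0.6118 -0.1652  0.241 ] zmax 0.2437
armL 400 [ 0.615  -0.1653  0.2451] zmax 0.2483
armL 406 [ 0.619  -0.1655  0.2459] zmax 0.248
armL 412 [ 0.63   -0.1671  0.2228] zmax 0.2238
armL 418 [ 0.6335 -0.1708  0.2228] zmax 0.2238
armL 424 [ 0.6383 -0.1717  0.2229] zmax 0.2243
armL 430 [ 0.643  -0.1729  0.223 ] zmax 0.224
armL 436 [ 0.6479 -0.1737  0.2227] zmax 0.2242
armL 442 [ 0.6524 -0.1745  0.2231] zmax 0.2241
armL 448 [ 0.6572 -0.1762  0.223 ] zmax 0.2242
armL 454 [ 0.662 -0.177  0.223] zmax 0.2242
armL 460 [ 0.6668 -0.1777  0.223 ] zmax 0.2244
armL 466 [ 0.6709 -0.1788  0.2227] zmax 0.2241
armR 364 [ 0.5807 -0.2233  0.247 ] zmax 0.2478
armR 370 [ 0.5833 -0.223   0.2475] zmax 0.2488
armR 388 [ 0.5995 -0.2262  0.243 ] zmax 0.2449
armR 394 [ 0.6031 -0.2267  0.2472] zmax 0.2482
armR 400 [ 0.6118 -0.2266  0.2242] zmax 0.2475
armR 406 [ 0.6177 -0.2294  0.2229] zmax 0.2243
armR 412 [ 0.6223 -0.2308  0.223 ] zmax 0.2241
armR 418 [ 0.6274 -0.2321  0.223 ] zmax 0.224
armR 424 [ 0.6324 -0.2332  0.2232] zmax 0.224
armR 430 [ 0.6375 -0.2341  0.2229] zmax 0.224
armR 436 [ 0.6425 -0.2353  0.2231] zmax 0.2243
armR 442 [ 0.6476 -0.2359  0.2229] zmax 0.2242
armR 448 [ 0.6527 -0.2371  0.2228] zmax 0.2242
armR 454 [ 0.6576 -0.2383  0.2231] zmax 0.2242
armR 460 [ 0.6627 -0.2393  0.2227] zmax 0.2244
armR 466 [ 0.6671 -0.2399  0.2232] zmax 0.224
(391, 212) [[ 0.6081 -0.1651  0.2347]]
(384, 286) [[ 0.5947 -0.2263  0.2347]]
plate z 0.01038903918127787
bench z -0.8610931151971757
```

View pics/w1c.png

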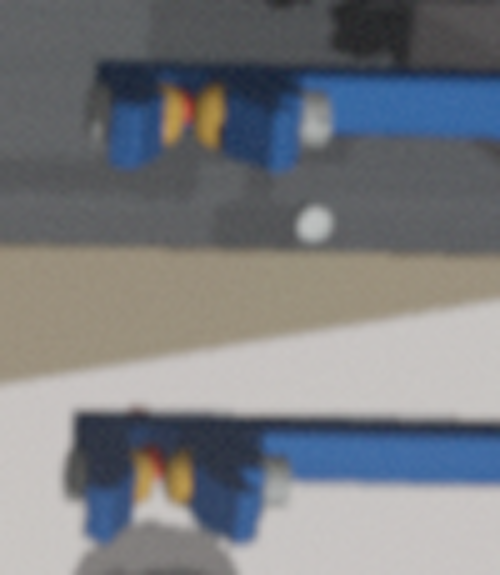

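```bash
python3 - <<'E'
from plan import *
p,d,K,D,E=load('w1.npz')
a=px2w([(388.3,212.3),(382.3,284.5)],K,D,E,z=.231);b=px2w([(387.5,211),(380.9,282)],K,D,E,z=.227)
for q in(a,b): print(q.round(4),'mid',q.mean(0).round(4),'yaw',np.arctan2(-(q[1]-q[0])[0]*-1, -(q[1]-q[0])[1]).round(3)*-1)
# midpoint along each arm of prongs: prong tops
u,v,P=cloud(d,K,D,E);m=(P[:,2]>.24)&(P[:,2]<.25)&(u<412)&(u>355)&(v>195)&(v<305)
yaw=-.209;c,s=np.cos(yaw),np.sin(yaw);o=np.array([.6,-.194])
X=(P[m,:2]-o)@np.array([[c,-s],[s,c]])
for sg in(1,-1):
    k=np.sign(X[:,1])==sg;x=np.sort(X[k,0]);g=np.argmax(np.diff(x));print('prong x range',x[0],x[g],x[g+1],x[-1],'y',np.percentile(X[k,1],[5,50,95]).round(4))
show(plan([(.51,.19,.30,.197)],1.0,step=.048))
E
```

```text
[[ 0.6066 -0.1659  0.231 ]
 [ 0.5939 -0.2265  0.231 ]] mid [ 0.6002 -0.1962  0.231 ] yaw 0.206
[[ 0.6066 -0.1658  0.227 ]
 [ 0.5934 -0.2259  0.227 ]] mid [ 0.6    -0.1958  0.227 ] yaw 0.217
prong x range -0.014722250427020227 -0.00555334599090059 0.004446203354345289 0.015058592782503308 y [0.0245 0.0293 0.0335]
prong x range -0.014507600629154606 -0.005546492865520477 0.0044229088425707585 0.01527902349990472 y [-0.0374 -0.0322 -0.0284]
[[[-0.047, -0.002, -0, 1.32, -1.31, -4.22, 1.0], [-0.047, -0.002, -0, 1.31, -1.12, -4.28, 1.0], [-0.046, -0.002, -0, 1.3, -0.91, -4.33, 1.0], [-0.047, -0.002, -0, 1.29, -0.71, -4.37, 1.0], [-0.047, -0.002, -0, 1.29, -0.51, -4.4, 1.0], [-0.047, -0.001, -0, 1.27, -0.29, -4.42, 1.0], [-0.046, -0.002, -0, 1.28, -0.09, -4.44, 1.0], [-0.047, -0.002, -0, 1.26, 0.11, -4.43, 1.0]]]
```

Hanger fixed: middle (0.600,-0.1957), yaw -0.209, floor about 0.222 (prong tops 0.248). I go over the cup.

Call:
arm_command(series=[[[-0.047, 0, 0, 1.3, -1.3, -4.2, 1.0], [-0.047, 0, 0, 1.3, -1.1, -4.3, 1.0], [-0.047, 0, 0, 1.3, -0.9, -4.35, 1.0], [-0.047, 0, 0, 1.3, -0.7, -4.35, 1.0], [-0.047, 0, 0, 1.3, -0.5, -4.4, 1.0], [-0.047, 0, 0, 1.3, -0.3, -4.4, 1.0], [-0.047, 0, 0, 1.3, -0.1, -4.4, 1.0], [-0.03, 0, 0, 1.2, 0.1, -3.5, 0.7], [0, 0, 0, 0, 0, 0, 0.6]]])

```text
time: 2.5
tool_pos: [0.5078, 0.1909, 0.2961]
tcp_rot: [1.073, 1.304, -1.056]
wrist_force: [-0.3, -0.7, -0.6]
width: 0.692
```

```bash
python3 snap.py wrist w2
```

```text
t 2.55 pos [0.5084 0.1894 0.2969] F [-0.82 -0.59 -0.07] w 0.607
yaw 0.1951 tilt x [ 0.001  0.012 -1.   ] q [ 0.3  -0.02  1.84  0.01  1.32  0.11]
```

View pics/w2.png

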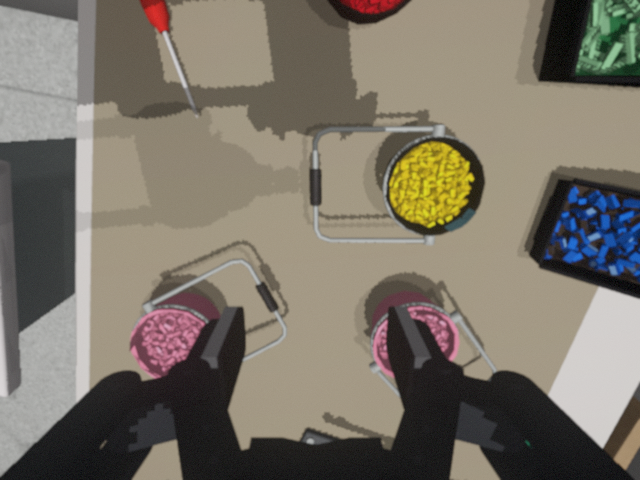

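The wrist view shows the yellow cup with sleeve at (315.5,187) and ears at (439,130) and (430,240), matching the crop. Measuring:

```bash
python3 - <<'E'
from plan import *
p,d,K,D,E=load('w2.npz')
u,v,P=cloud(d,K,D,E);hs=cv2.cvtColor(p,cv2.COLOR_BGR2HSV)[v,u]
m=(u>308)&(u<324)&(v>140)&(v<234)&(P[:,2]>.025);Q=P[m]
yaw=.197
print('bar',len(Q),np.median(Q,0).round(4))
for a in range(142,234,8):
    k=(v[m]>=a)&(v[m]<a+8);print(a,np.median(Q[k],0).round(4),np.percentile(Q[k,2],95).round(4),k.sum())
k=(u>300)&(u<330)&(v>150)&(v<220)&(hs[:,2]<70)&(P[:,2]>.03);print('sleeve',k.sum(),np.median(P[k],0).round(4),'px',u[k].min(),u[k].max(),v[k].min(),v[k].max(),P[k].mean(0).round(4),np.percentile(P[k,2],95))
for c in ((439,130),(430,240)): print('ear',px2w([c],K,D,E,z=.052).round(4))
# sides
for nm,vr in (('s1',(124,134)),('s2',(234,246))):
  for a in range(335,440,15):
    k=(v>vr[0])&(v<vr[1])&(u>=a)&(u<a+15)&(P[:,2]>.03)
    if k.sum()>3: print(nm,a,np.median(P[k],0).round(4))
# rim circle: z>.054
k=(P[:,2]>.054)&(P[:,2]<.064)&(u>370)&(u<495)&(v>125)&(v<250)
Q=P[k];A=np.c_[2*Q[:,:2],np.ones(len(Q))];print('rim ctr',(np.percentile(Q,[1,99],axis=0)[:,:2].mean(0)).round(4),np.percentile(Q,[1,99],axis=0).round(3))
k=(u>395)&(u<470)&(v>140)&(v<225)&(hs[:,0]>18)&(hs[:,0]<34)&(hs[:,1]>120);print('yel ctr',P[k].mean(0).round(4))
E
```

```text
bar 730 [0.5033 0.2114 0.0504]
142 [0.4956 0.249  0.0491] 0.0507 40
150 [0.4971 0.2415 0.0489] 0.0503 39
158 [0.4985 0.2343 0.0489] 0.0502 40
166 [0.4998 0.2263 0.0508] 0.0534 77
174 [0.5014 0.2196 0.0517] 0.0536 104
182 [0.5032 0.2122 0.052 ] 0.0534 97
190 [0.5048 0.2045 0.0519] 0.0534 96
198 [0.5062 0.1969 0.052 ] 0.0541 95
206 [0.5076 0.1881 0.0489] 0.0503 40
214 [0.5092 0.18   0.049 ] 0.0503 40
222 [0.5113 0.172  0.0491] 0.0503 34
230 [0.5143 0.166  0.0489] 0.05 22
sleeve 281 [0.503  0.2106 0.052 ] px 310 320 169 204 [0.503  0.2109 0.0519] 0.05365422902180633
ear [[0.6065 0.2857 0.052 ]]
ear [[0.6288 0.1804 0.052 ]]
s1 335 [0.5174 0.2687 0.05  ]
s1 350 [0.5313 0.2715 0.0509]
s1 365 [0.5447 0.2742 0.0516]
s1 380 [0.5588 0.2773 0.0523]
s1 395 [0.5717 0.2801 0.0527]
s1 410 [0.5855 0.2829 0.0533]
s1 425 [0.6    0.2853 0.0551]
s2 335 [0.5409 0.1625 0.05  ]
s2 350 [0.5559 0.1656 0.0509]
s2 365 [0.5709 0.1687 0.0516]
s2 380 [0.5855 0.1719 0.0521]
s2 395 [0.6003 0.1752 0.0529]
s2 410 [0.6166 0.1784 0.054 ]
s2 425 [0.6262 0.1823 0.0578]
rim ctr [0.6151 0.2321] [[0.569 0.177 0.054]
 [0.661 0.287 0.062]]
yel ctr [0.6155 0.2355 0.0485]
```

Sleeve axis (0.503,0.211,0.0475), yaw 0.20, hinge (0.6155,0.234,0.052). I descend over the sleeve.

```bash
python3 - <<'E'
from plan import *
show(plan([(.503,.211,.10,.20),(.503,.211,.05,.2)],.6,step=.042))
E
```

```text
[[[-0.001, -0.002, -0.001, 3.94, -0.04, -0.4, 0.6], [-0.001, -0.003, -0, 3.94, -0.03, -0.41, 0.6], [-0.001, -0.002, -0.001, 3.94, -0.03, -0.42, 0.6], [-0.001, -0.002, -0.001, 3.94, -0.03, -0.43, 0.6], [-0.001, -0.002, -0.001, 3.94, -0.02, -0.43, 0.6], [0, -0, 0, 2.5, -0, 0, 0.6], [0, -0, 0, 2.5, -0, 0, 0.6]]]
```

Call:
arm_command(series=[[[-0.001, -0.002, -0.001, 3.9, 0, -0.4, 0.6], [-0.001, -0.003, 0, 3.9, 0, -0.4, 0.6], [-0.001, -0.002, 0, 3.9, 0, -0.4, 0.6], [-0.001, -0.002, 0, 3.9, 0, -0.4, 0.6], [-0.001, -0.002, 0, 3.8, 0, -0.4, 0.6], [0, 0, 0, 0, 0, 0, 0.6], [0, 0, 0, 0, 0, 0, 0.6]]])

```text
time: 3.25
tool_pos: [0.5124, 0.2042, 0.1038]
tcp_rot: [1.072, 1.282, -1.057]
wrist_force: [-0.1, 0.4, -0.5]
width: 0.6
```

```bash
python3 - <<'E'
from plan import *
st();show(plan([(.503,.211,.05,.2)],.6,step=.02))
E
```

```text
t 3.25 pos [0.5124 0.2042 0.1038] F [-0.09  0.37 -0.45] w 0.6
yaw 0.1921 tilt x [ 0.015 -0.    -1.   ] q [ 0.34  0.17  2.02 -0.01  0.94  0.15]
[[[-0.003, 0.001, -0.005, 1.79, -0.29, -0.29, 0.6], [-0.002, 0.001, -0.005, 1.79, -0.28, -0.28, 0.6], [-0.003, 0.001, -0.005, 1.79, -0.27, -0.29, 0.6]]]
```

Call:
arm_command(series=[[[-0.003, 0.001, -0.006, 1.0, -0.45, -0.4, 0.6], [-0.003, 0.001, -0.005, 1.2, -0.4, -0.3, 0.6], [-0.003, 0.001, -0.005, 1.2, -0.15, -0.15, 0.6], [0, 0, 0, 0.8, 0, 0, 0.6], [0, 0, 0, 0.5, 0, 0, 0.6], [0, 0, 0, 0, 0, 0, 0.6]]])

```text
time: 3.85
tool_pos: [0.5061, 0.2115, 0.0605]
tcp_rot: [1.067, 1.292, -1.053]
wrist_force: [-0.7, 0.4, -0.5]
width: 0.599
```

```bash
python3 - <<'E'
from plan import *
st();show(plan([(.503,.211,.05,.2)],.6,step=.02))
E
```

```text
t 3.85 pos [0.5061 0.2115 0.0605] F [-0.68  0.38 -0.46] w 0.599
yaw 0.1999 tilt x [ 0.009  0.003 -1.   ] q [0.35 0.22 2.05 0.   0.86 0.15]
[[[-0, -0.001, -0.009, 1.04, -0.32, -0.01, 0.6]]]
```

Call:
arm_command(series=[[[0, 0, -0.005, 0.6, -0.2, 0, 0.6], [0, 0, -0.004, 0.5, -0.12, 0, 0.6], [0, 0, 0, 0, 0, 0, 0.5]]])

```text
time: 4.15
tool_pos: [0.5032, 0.2111, 0.0489]
tcp_rot: [1.062, 1.298, -1.059]
wrist_force: [-0.2, -0.3, -0.3]
width: 0.502
```

```bash
python3 snap.py wrist w3; python3 snap.py scene s3; python3 -c "
import cv2;a=cv2.imread('pics/s3.png');cv2.imwrite('pics/s3c.png',cv2.resize(a[230:380,200:360],None,fx=4,fy=4,interpolation=2))"
```

```text
t 4.2 pos [0.5034 0.2111 0.0492] F [-0.05  0.49  0.44] w 0.496
yaw 0.2002 tilt x [ 0.001  0.002 -1.   ] q [0.35 0.24 2.05 0.   0.85 0.15]
t 4.25 pos [0.5037 0.2112 0.0495] F [ 0.28 -0.25  0.76] w 0.499
yaw 0.2001 tilt x [ 0.001  0.002 -1.   ] q [0.35 0.24 2.05 0.   0.85 0.15]
```

View pics/w3.png

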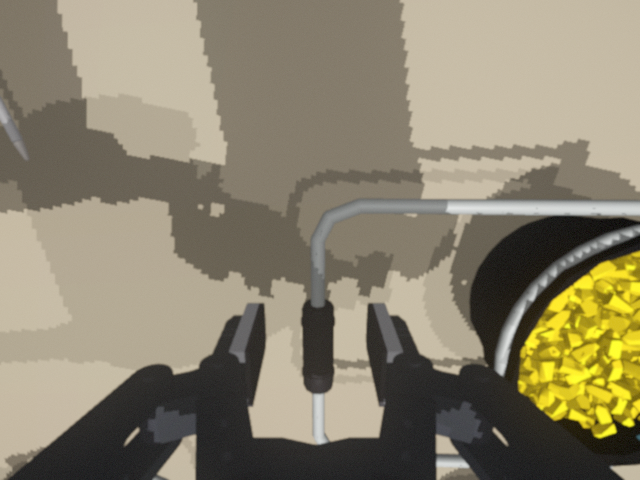

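View pics/s3c.png

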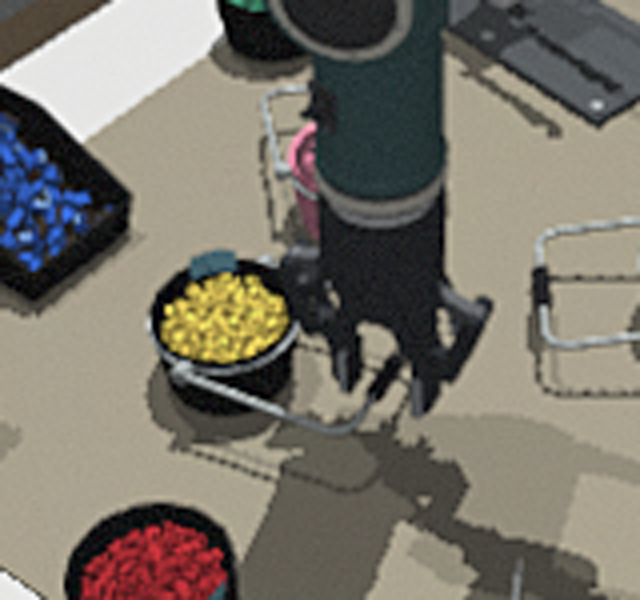

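The sleeve at (318,345) sits centred between the pads, and nothing else is touched. I close on it.

Call:
arm_command(series=[[[0, 0, 0, 0, 0, 0, 0.2], [0, 0, 0, 0, 0, 0, 0.1], [0, 0, 0, 0, 0, 0, 0.0], [0, 0, 0, 0, 0, 0, 0.0], [0, 0, 0, 0, 0, 0, 0.0]]], newtons=50)

```text
time: 4.75
tool_pos: [0.504, 0.2113, 0.0501]
tcp_rot: [1.063, 1.297, -1.058]
wrist_force: [0.4, 0.1, -1.1]
width: 0.119
```

```bash
python3 - <<'E'
from plan import *
st()
E
```

```text
t 4.75 pos [0.504  0.2113 0.0501] F [ 0.41  0.06 -1.06] w 0.119
yaw 0.2003 tilt x [ 0.002  0.002 -1.   ] q [0.35 0.24 2.05 0.   0.85 0.15]
```

Gripped (about 10-12 mm). Now I swing along the arc around the hinge, in short calls.

```bash
cat > arc.py <<'E'
import sys
from plan import *
H=np.array([.6164,.2343,.0546]);yaw=.2
def pt(th): return (H[0]-.115*np.cos(th)*np.cos(yaw),H[1]-.115*np.cos(th)*np.sin(yaw),H[2]+.115*np.sin(th),yaw)
if __name__=='__main__':
    st();s=bot.read_state();d=np.array(s['tool_pos'])-H
    hx=d[0]*np.cos(yaw)+d[1]*np.sin(yaw);th=np.arctan2(d[2],-hx);print('th now',round(th,3),'r',round(np.hypot(hx,d[2]),4),'lat',round(-d[0]*np.sin(yaw)+d[1]*np.cos(yaw),4))
    end=float(sys.argv[1]);n=int(sys.argv[2])
    show(plan([pt(th+(end-th)*i/n) for i in range(1,n+1)],0.0,step=.05,tstep=.15))
E
python3 arc.py .55 6
```

```text
t 4.75 pos [0.504  0.2113 0.0501] F [ 0.41  0.06 -1.06] w 0.119
yaw 0.2003 tilt x [ 0.002  0.002 -1.   ] q [0.35 0.24 2.05 0.   0.85 0.15]
th now -0.039 r 0.1148 lat -0.0002
[[[0, -0.002, -0.003, -1.13, -0.01, -0.02, 0.0], [0, 0, 0, -1.12, 0.12, 0, 0.0], [0, 0, 0, -1.1, 0.24, 0, 0.0], [0, 0, 0, -1.08, 0.33, 0, 0.0], [0, 0, 0, -1.04, 0.44, 0, 0.0], [0, 0, 0, -0.99, 0.55, 0, 0.0]]]
```

Call:
arm_command(series=[[[0, -0.002, -0.002, -1.1, 0, 0, 0.0], [0, 0, 0, -1.1, 0.12, 0, 0.0], [0, 0, 0, -1.1, 0.24, 0, 0.0], [0, 0, 0, -1.1, 0.33, 0, 0.0]]])

```text
time: 5.15
tool_pos: [0.5104, 0.2126, 0.0966]
tcp_rot: [1.059, 1.298, -1.061]
wrist_force: [2.2, 1.2, -2.1]
width: 0.122
```

```bash
python3 arc.py .9 6
```

```text
t 5.15 pos [0.5104 0.2126 0.0966] F [ 2.17  1.16 -2.1 ] w 0.122
yaw 0.2006 tilt x [-0.001 -0.001 -1.   ] q [ 0.35  0.19  2.01 -0.    0.95  0.15]
th now 0.37 r 0.116 lat -0.0002
[[[0.001, 0.001, 0.001, -0.89, 0.5, -0.02, 0.0], [-0, -0, 0, -0.89, 0.49, -0, 0.0], [-0, -0, 0, -0.85, 0.57, -0, 0.0], [-0, -0, 0, -0.79, 0.63, -0, 0.0], [-0, -0, 0, -0.73, 0.71, -0, 0.0], [-0, -0, 0, -0.66, 0.77, -0, 0.0]]]
```

Call:
arm_command(series=[[[0, 0, 0, -0.9, 0.5, 0, 0.0], [0, 0, 0, -0.9, 0.5, 0, 0.0], [0, 0, 0, -0.85, 0.57, 0, 0.0], [0, 0, 0, -0.8, 0.63, 0, 0.0], [0, 0, 0, -0.73, 0.7, 0, 0.0], [0, 0, 0, -0.66, 0.77, 0, 0.0]]])

```text
time: 5.75
tool_pos: [0.5509, 0.2209, 0.1513]
tcp_rot: [1.062, 1.295, -1.058]
wrist_force: [1.2, -1.0, -2.8]
width: 0.121
```

```bash
python3 arc.py 1.4 6
```

```text
t 5.75 pos [0.5509 0.2209 0.1513] F [ 1.17 -1.01 -2.77] w 0.121
yaw 0.2002 tilt x [ 0.004  0.001 -1.   ] q [ 0.34  0.19  1.89 -0.    1.06  0.14]
th now 0.966 r 0.1175 lat -0.0001
[[[0, 0, -0.004, -0.24, 0.85, -0.01, 0.0], [0, 0, 0, -0.39, 0.73, -0, 0.0], [0, 0, 0, -0.35, 0.75, -0, 0.0], [0, 0, 0, -0.28, 0.79, -0, 0.0], [0, 0, 0, -0.23, 0.8, -0, 0.0], [0, 0, 0, -0.17, 0.81, -0, 0.0]]]
```

Call:
arm_command(series=[[[0, 0, -0.004, -0.25, 0.85, 0, 0.0], [0, 0, 0, -0.35, 0.75, 0, 0.0], [0, 0, 0, -0.35, 0.75, 0, 0.0]]])

```text
time: 6.05
tool_pos: [0.5749, 0.2259, 0.1641]
tcp_rot: [1.058, 1.3, -1.064]
wrist_force: [1.3, 0.1, -3.5]
width: 0.122
```

```bash
python3 snap.py scene s4; python3 arc.py 1.5 5; python3 -c "
import cv2;a=cv2.imread('pics/s4.png');cv2.imwrite('pics/s4c.png',cv2.resize(a[230:380,200:360],None,fx=4,fy=4,interpolation=2))"
```

```text
t 6.1 pos [0.5765 0.2262 0.1648] F [ 1.64  0.58 -0.77] w 0.118
yaw 0.2 tilt x [-0.002 -0.    -1.   ] q [0.33 0.23 1.82 0.   1.1  0.13]
t 6.1 pos [0.5765 0.2262 0.1648] F [ 1.64  0.58 -0.77] w 0.118
yaw 0.2 tilt x [-0.002 -0.    -1.   ] q [0.33 0.23 1.82 0.   1.1  0.13]
th now 1.217 r 0.1175 lat -0.0
[[[-0, -0, 0.002, 0.02, 0.7, -0, 0.0], [-0, -0, -0, -0.17, 0.63, -0, 0.0], [-0, -0, -0, -0.14, 0.64, -0, 0.0], [-0, -0, -0, -0.1, 0.64, -0, 0.0], [-0, -0, -0, -0.06, 0.65, -0, 0.0]]]
```

View pics/s4c.png

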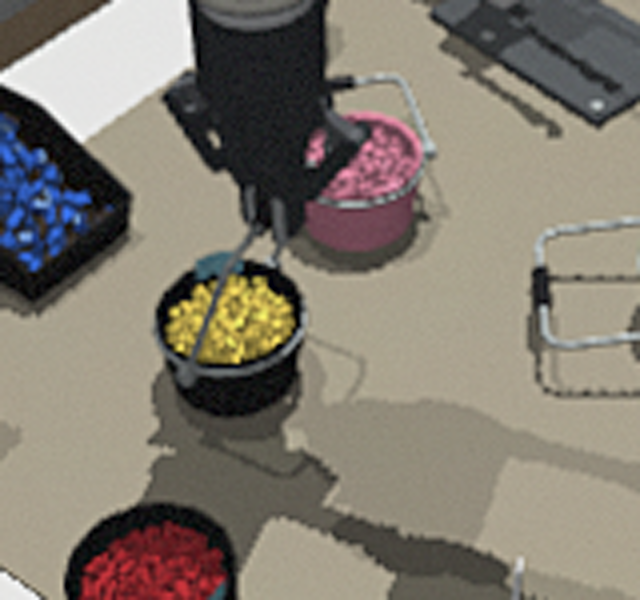

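The cup stays standing and untilted. I continue to near upright.

Call:
arm_command(series=[[[0, 0, 0.002, 0, 0.65, 0, 0.0], [0, 0, 0, -0.15, 0.65, 0, 0.0], [0, 0, 0, -0.12, 0.65, 0, 0.0], [0, 0, 0, -0.1, 0.65, 0, 0.0], [0, 0, 0, -0.05, 0.65, 0, 0.0], [0, 0, 0, 0, 0, 0, 0.0]]])

```text
time: 6.7
tool_pos: [0.611, 0.2333, 0.1706]
tcp_rot: [1.06, 1.298, -1.061]
wrist_force: [0.4, 0.6, 1.6]
width: 0.115
```

```bash
python3 arc.py 1.57 2; python3 snap.py scene s5;python3 snap.py top t5;python3 snap.py wrist w5; python3 -c "
import cv2,numpy as np
a=cv2.imread('pics/s5.png');b=cv2.imread('pics/t5.png')
cv2.imwrite('pics/s5c.png',np.hstack([cv2.resize(a[250:350,210:310],None,fx=4,fy=4,interpolation=2),cv2.resize(b[180:280,210:300],(360,400),interpolation=2)]))"
```

```text
t 6.7 pos [0.611  0.2333 0.1706] F [0.38 0.57 1.57] w 0.115
yaw 0.1998 tilt x [-0.001  0.    -1.   ] q [0.33 0.29 1.73 0.   1.12 0.13]
th now 1.523 r 0.1161 lat 0.0001
[[[-0, -0, 0.001, 0.1, 0.27, 0.01, 0.0], [-0, -0, 0, -0, 0.27, -0, 0.0]]]
t 6.75 pos [0.6107 0.2332 0.1706] F [0.47 0.15 0.91] w 0.119
yaw 0.1997 tilt x [-0.001  0.    -1.   ] q [0.33 0.29 1.73 0.   1.12 0.13]
t 6.8 pos [0.6103 0.2331 0.1706] F [0.4  1.24 0.87] w 0.124
yaw 0.1998 tilt x [-0.001 -0.    -1.   ] q [0.33 0.28 1.73 0.   1.12 0.13]
t 6.85 pos [0.6101 0.2331 0.1706] F [ 0.25 -1.01  0.7 ] w 0.119
yaw 0.1998 tilt x [-0.002 -0.    -1.   ] q [0.33 0.28 1.74 0.   1.12 0.13]
```

View pics/s5c.png

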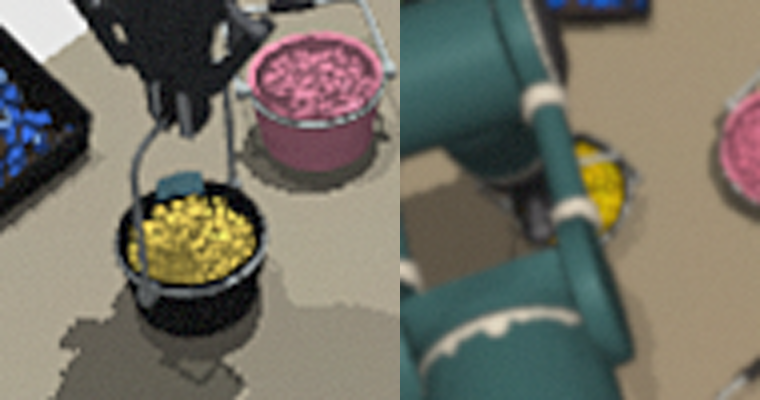

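View pics/w5.png

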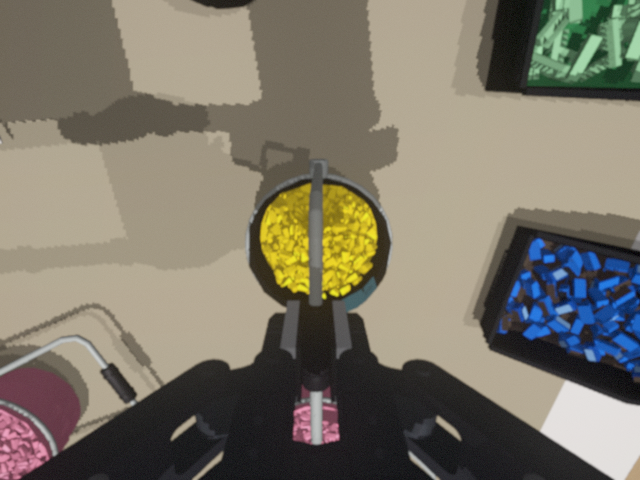

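The bail is close to upright over the cup; in the wrist view the near ear is at (318,164) and the wire runs down to (317,300). I measure how far the bar is from directly above the hinge line.

```bash
python3 - <<'E'
from plan import *
p,d,K,D,E=load('w5.npz')
u,v,P=cloud(d,K,D,E);hs=cv2.cvtColor(p,cv2.COLOR_BGR2HSV)[v,u]
k=(P[:,2]>.056)&(P[:,2]<.064)&(u>235)&(u<400)&(v>165)&(v<325)
Q=P[k,:2];c0=np.array([.6155,.234]);r=np.hypot(*(Q-c0).T);Q=Q[(r>.040)&(r<.056)]
from scipy.optimize import least_squares
f=least_squares(lambda t:np.hypot(Q[:,0]-t[0],Q[:,1]-t[1])-t[2],[.6155,.234,.048],loss='soft_l1',f_scale=.002);print('rim',f.x.round(4),len(Q))
# wire profile
k=(u>308)&(u<328)&(v>158)&(v<300)&(P[:,2]>.05)
yaw=.2
for a in range(160,300,12):
    j=k&(v>=a)&(v<a+12)&(P[:,2]>.066 if a>176 else P[:,2]>.045)
    if j.sum()>2:
        q=np.median(P[j],0);print(a,q.round(4),'x along cup',round((q[0]-c0[0])*np.cos(yaw)+(q[1]-c0[1])*np.sin(yaw),4),j.sum())
# rim height around: tilt
for ang in range(0,360,30):
    w=f.x[:2]+.047*np.array([np.cos(np.radians(ang)),np.sin(np.radians(ang))]);j=np.hypot(*(P[:,:2]-w).T)<.006;j&=(P[:,2]>.03)&(P[:,2]<.1)
    if j.sum():print(ang,round(np.percentile(P[j,2],90),4),end='; ')
E
```

```text
rim [0.6113 0.2329 0.045 ] 2052
160 [0.5998 0.2872 0.0575] x along cup -0.0048 228
172 [0.5997 0.2863 0.1019] x along cup -0.0051 227
184 [0.5989 0.2871 0.1492] x along cup -0.0057 148
196 [0.5992 0.2848 0.1597] x along cup -0.0059 168
208 [0.5998 0.2819 0.1653] x along cup -0.0059 168
220 [0.6006 0.2782 0.1672] x along cup -0.0059 168
232 [0.6013 0.2744 0.169 ] x along cup -0.0059 166
244 [0.6021 0.2703 0.1694] x along cup -0.0059 167
256 [0.603  0.266  0.1695] x along cup -0.0059 167
268 [0.6039 0.2616 0.1696] x along cup -0.0059 168
280 [0.6048 0.257  0.1693] x along cup -0.0059 168
292 [0.6056 0.2531 0.1695] x along cup -0.0059 116
0 0.0597; 30 0.0603; 60 0.06; 90 0.06; 120 0.0602; 150 0.0605; 180 0.0599; 210 0.0592; 240 0.0595; 270 0.0458; 300 0.0507; 330 0.068;
```

The rim is level. The bar is only about 1.2 mm short of vertical (angle about 1.71). I nudge 1.5 mm and re-measure, with the cup still standing.

Call:
arm_command(series=[[[0, 0, 0, 0, 0.15, 0, 0.0], [0, 0, 0, 0, 0.1, 0, 0.0], [0, 0, 0, 0, 0, 0, 0.0]]])

```text
time: 7.15
tool_pos: [0.612, 0.2335, 0.1706]
tcp_rot: [1.059, 1.299, -1.062]
wrist_force: [0.8, 0.3, 1.0]
width: 0.117
```

```bash
python3 snap.py wrist w6; python3 - <<'E'
from plan import *
p,d,K,D,E=load('w6.npz')
u,v,P=cloud(d,K,D,E);c0=np.array([.6155,.234]);yaw=.2
k=(u>308)&(u<328)&(v>158)&(v<300)&(P[:,2]>.05)
for a in (160,172,184,196,220,256,280):
    j=k&(v>=a)&(v<a+12)&(P[:,2]>.066 if a>176 else P[:,2]>.045)
    q=np.median(P[j],0);print(a,q.round(4),'x',round((q[0]-c0[0])*np.cos(yaw)+(q[1]-c0[1])*np.sin(yaw),4),j.sum())
E
```

```text
t 7.2 pos [0.612  0.2335 0.1706] F [-0.16  1.3   0.43] w 0.122
yaw 0.2 tilt x [-0.002 -0.    -1.   ] q [0.33 0.29 1.73 0.   1.13 0.13]
160 [0.6009 0.2873 0.0577] x -0.0037 204
172 [0.6013 0.2865 0.1017] x -0.0035 224
184 [0.6001 0.2873 0.15  ] x -0.0045 147
196 [0.6007 0.2851 0.1597] x -0.0044 155
220 [0.6021 0.2785 0.1672] x -0.0043 168
256 [0.6046 0.2662 0.1695] x -0.0043 167
280 [0.6064 0.2572 0.1694] x -0.0043 167
```

Within about 0.3° of vertical now, and the cup is still standing. I lift gently.

Call:
arm_command(series=[[[0, 0, 0, -0.3, 0, 0, 0.0], [0, 0, 0, -0.6, 0, 0, 0.0], [0, 0, 0, -1.0, 0, 0, 0.0], [0, 0, 0, -1.2, 0, 0, 0.0], [0, 0, 0, -1.2, 0, 0, 0.0], [0, 0, 0, -1.2, 0, 0, 0.0]]])

```text
time: 7.8
tool_pos: [0.6075, 0.2319, 0.2223]
tcp_rot: [1.05, 1.306, -1.073]
wrist_force: [0.2, 0.3, -4.8]
width: 0.123
```

```bash
python3 snap.py scene s7; python3 -c "
import cv2,numpy as np
a=cv2.imread('pics/s7.png')
cv2.imwrite('pics/s7c.png',cv2.resize(a[200:350,180:340],None,fx=4,fy=4,interpolation=2))"
```

```text
t 7.85 pos [0.609  0.2324 0.2255] F [-0.47  0.08 -2.44] w 0.12
yaw 0.2 tilt x [-0.011 -0.003 -1.   ] q [0.33 0.25 1.68 0.   1.23 0.13]
```

View pics/s7c.png

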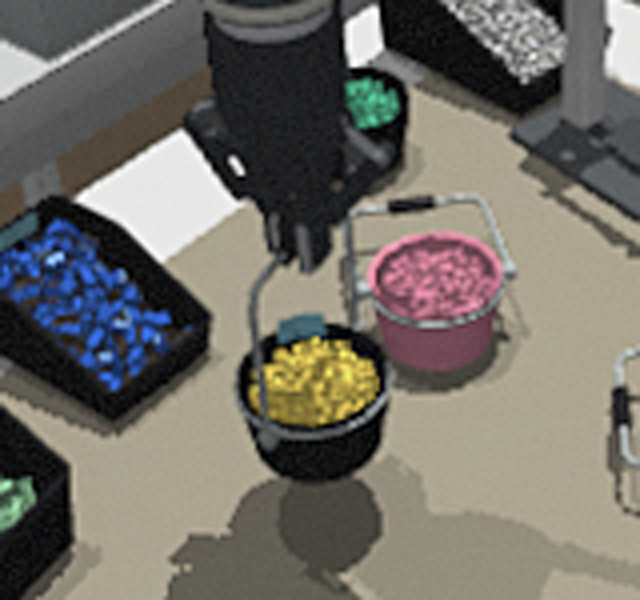

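Lifted and level (cup at crop (315,400), clear of the bench). I raise it to about 0.285 and travel slowly.

Call:
arm_command(series=[[[0, 0, 0.005, -1.2, 0, 0, 0.0], [0, 0, 0.005, -1.2, 0, 0, 0.0], [0, 0, 0, -1.2, 0, 0, 0.0], [0, 0, 0, -1.0, 0, 0, 0.0], [0, 0, 0, -0.6, 0, 0, 0.0], [0, 0, 0, -0.3, 0, 0, 0.0], [0, 0, 0, 0, 0, 0, 0.0]]])

```text
time: 8.55
tool_pos: [0.6101, 0.2328, 0.2885]
tcp_rot: [1.062, 1.294, -1.058]
wrist_force: [0.9, 0.2, -4.4]
width: 0.124
```

```bash
python3 - <<'E'
from plan import *
st();show(plan([(.485,-.172,.288,-.209)],0.0,step=.021))
E
```

```text
t 8.55 pos [0.6101 0.2328 0.2885] F [ 0.9   0.17 -4.37] w 0.124
yaw 0.2 tilt x [ 0.004  0.    -1.   ] q [ 0.33  0.2   1.62 -0.    1.32  0.13]
[[[0.019, -0, -0, -0, -0.97, 1.77, 0.0], [0.02, -0, -0, -0, -0.93, 1.79, 0.0], [0.019, -0, -0.001, -0, -0.9, 1.81, 0.0], [0.02, -0, 0, -0, -0.86, 1.82, 0.0], [0.019, -0, 0, 0, -0.83, 1.84, 0.0], [0.02, -0, -0, 0, -0.79, 1.86, 0.0], [0.019, -0, -0, 0, -0.75, 1.87, 0.0], [0.02, -0, -0.001, 0, -0.72, 1.89, 0.0], [0.019, -0, 0, 0, -0.68, 1.9, 0.0], [0.02, -0, 0, 0, -0.64, 1.91, 0.0]]]
[[[0.019, -0, -0, 0.01, -0.61, 1.92, 0.0], [0.02, -0, -0, -0, -0.57, 1.94, 0.0], [0.019, -0, -0, -0, -0.52, 1.94, 0.0], [0.02, -0, -0.001, -0, -0.5, 1.96, 0.0], [0.019, -0, 0, 0, -0.45, 1.97, 0.0], [0.02, -0, -0, 0, -0.42, 1.97, 0.0], [0.019, -0, -0, 0, -0.37, 1.98, 0.0], [0.02, -0, -0, 0.01, -0.34, 1.99, 0.0], [0.019, -0, -0.001, -0, -0.3, 2.0, 0.0], [0.02, -0, 0, -0, -0.26, 2.0, 0.0]]]
[[[0.019, -0, 0, 0, -0.22, 2.01, 0.0]]]
```

Call:
arm_command(series=[[[0.008, 0, 0, 0, -0.3, 0.6, 0.0], [0.015, 0, 0, 0, -0.6, 1.2, 0.0], [0.02, 0, 0, 0, -0.9, 1.8, 0.0], [0.02, 0, 0, 0, -0.87, 1.8, 0.0], [0.02, 0, 0, 0, -0.83, 1.85, 0.0], [0.02, 0, 0, 0, -0.8, 1.85, 0.0], [0.02, 0, 0, 0, -0.75, 1.85, 0.0], [0.02, 0, 0, 0, -0.7, 1.9, 0.0], [0.02, 0, 0, 0, -0.7, 1.9, 0.0], [0.02, 0, 0, 0, -0.65, 1.9, 0.0]]])

```text
time: 9.55
tool_pos: [0.5479, 0.0415, 0.2839]
tcp_rot: [1.204, 1.208, -1.216]
wrist_force: [-0.4, -0.4, -4.9]
width: 0.12
```

Call:
arm_command(series=[[[0.02, 0, 0, 0, -0.6, 1.9, 0.0], [0.02, 0, 0, 0, -0.6, 1.9, 0.0], [0.02, 0, 0, 0, -0.55, 1.95, 0.0], [0.02, 0, 0, 0, -0.5, 1.95, 0.0], [0.02, 0, 0, 0, -0.5, 1.95, 0.0], [0.02, 0, 0, 0, -0.4, 1.9, 0.0], [0.02, 0, 0, 0, -0.35, 1.7, 0.0], [0.015, 0, 0, 0, -0.25, 1.3, 0.0], [0.01, 0, 0, 0, -0.15, 0.8, 0.0], [0, 0, 0, 0, 0, 0.4, 0.0]]])

```text
time: 10.55
tool_pos: [0.4776, -0.1337, 0.2836]
tcp_rot: [1.341, 1.107, -1.366]
wrist_force: [-0.2, 0.9, -5.0]
width: 0.119
```

```bash
python3 - <<'E'
from plan import *
st();show(plan([(.485,-.172,.288,-.209)],0.0,step=.018))
E
```

```text
t 10.55 pos [ 0.4776 -0.1337  0.2836] F [-0.19  0.9  -5.  ] w 0.119
yaw -0.1985 tilt x [-0.01 -0.01 -1.  ] q [-0.31 -0.09  1.93 -0.01  1.31 -0.11]
[[[0.004, 0.004, 0.003, -0.14, 0.49, 1.21, 0.0], [0.003, 0.004, 0.002, -0.13, 0.5, 1.2, 0.0], [0.004, 0.004, 0.003, -0.15, 0.5, 1.2, 0.0]]]
```

Call:
arm_command(series=[[[0.004, 0.004, 0.003, -0.15, 0.3, 1.0, 0.0], [0.003, 0.004, 0.002, -0.15, 0.3, 1.1, 0.0], [0.004, 0.004, 0.003, -0.15, 0.3, 0.9, 0.0], [0, 0, 0, 0, 0.2, 0.4, 0.0], [0, 0, 0, 0, 0, 0, 0.0], [0, 0, 0, 0, 0, 0, 0.0]]])

```text
time: 11.15
tool_pos: [0.4819, -0.1728, 0.2887]
tcp_rot: [1.365, 1.101, -1.361]
wrist_force: [0.4, -0.1, -5.3]
width: 0.119
```

```bash
python3 snap.py wrist w8; python3 snap.py scene s8; python3 -c "
import cv2,numpy as np
a=cv2.imread('pics/s8.png')
cv2.imwrite('pics/s8c.png',cv2.resize(a[130:300,280:440],None,fx=4,fy=3.5,interpolation=2))"
```

```text
t 11.2 pos [ 0.4818 -0.1727  0.2887] F [-0.11  0.67 -5.7 ] w 0.122
yaw -0.2109 tilt x [ 0.002  0.001 -1.   ] q [-0.39 -0.07  1.9   0.    1.31 -0.18]
t 11.25 pos [ 0.4817 -0.1726  0.2887] F [-0.42  0.36 -4.23] w 0.116
yaw -0.2106 tilt x [ 0.002  0.001 -1.   ] q [-0.39 -0.07  1.9   0.    1.31 -0.18]
```

View pics/w8.png

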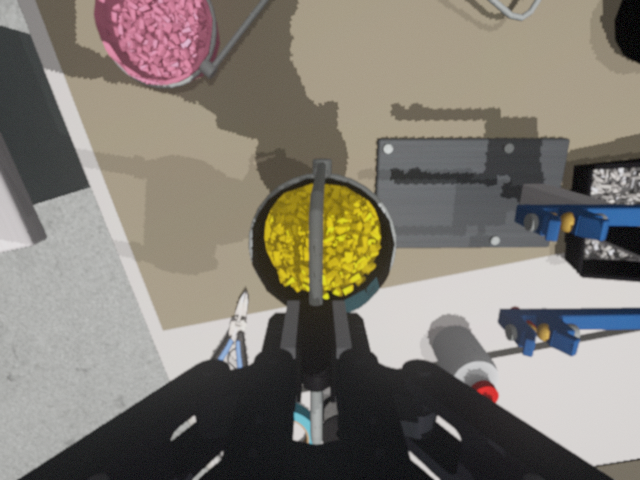

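View pics/s8c.png

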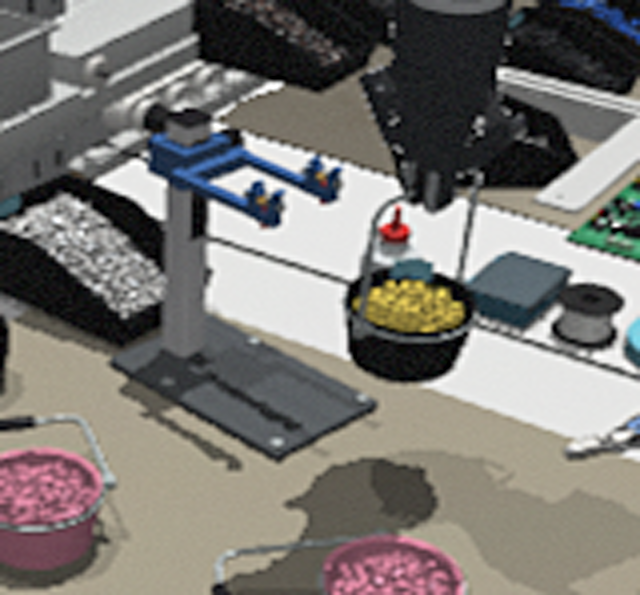

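The cup hangs level in front of the arms' free ends. I check the bar's exact line relative to the TCP, and the notches again from this view.

```bash
cat > bar.py <<'E'
import sys
from plan import *
p,d,K,D,E=load(sys.argv[1]+'.npz')
u,v,P=cloud(d,K,D,E);s=bot.read_state();t=np.array(s['tool_pos']);yaw=-.209;c,sn=np.cos(yaw),np.sin(yaw)
def hf(q): return np.c_[(q[:,0]-.6)*c+(q[:,1]+.1957)*sn,-(q[:,0]-.6)*sn+(q[:,1]+.1957)*c,q[:,2]]
th=hf(t[None])[0];print('tcp in hanger frame',th.round(4))
X=hf(P)
k=(abs(X[:,0]-th[0])<.012)&(X[:,2]>t[2]-.0036-.004)&(X[:,2]<t[2]+.006)&(X[:,1]>th[1]+.018)&(X[:,1]<th[1]+.041)&(v<310)
for a in (.018,.024,.030,.036):
    j=k&(X[:,1]>th[1]+a)&(X[:,1]<th[1]+a+.006);print(a,np.median(X[j],0).round(4),np.percentile(X[j,2],90).round(4),j.sum())
j=k;f=np.polyfit(X[j,1],X[j,0],1);print('slope(rad)',f[0].round(4),'x at y=0',f[1].round(4),'bar axis z',(np.percentile(X[j,2],80)-.0025).round(4))
# far bail end: corner
k=(abs(X[:,0]-th[0])<.015)&(X[:,2]>t[2]-.06)&(X[:,2]<t[2]+.004)&(X[:,1]>th[1]+.03)&(X[:,1]<th[1]+.08)&(v<310);print('leg outer y rel',(np.percentile(X[k,1],98)-th[1]).round(4))
# prongs
m=(X[:,2]>.241)&(X[:,2]<.256)&(abs(X[:,0])<.02)&(abs(abs(X[:,1])-.031)<.012)
for sg in(1,-1):
    q=X[m&(np.sign(X[:,1])==sg)]
    if len(q)>5:
        x=np.sort(q[:,0]);g=np.argmax(np.diff(x));print('prong',x[[0,g,g+1,-1]].round(4),'y',np.percentile(q[:,1],[5,95]).round(4),'zmax',np.percentile(q[:,2],90).round(4))
E
python3 bar.py w8
```

```text
tcp in hanger frame [-0.1205 -0.0019  0.2887]
0.018 [-0.1204  0.0192  0.2875] 0.2883 217
0.024 [-0.1203  0.0252  0.2875] 0.2884 211
0.03 [-0.1207  0.0311  0.2875] 0.2884 228
0.036 [-0.1203  0.0367  0.2876] 0.2886 192
slope(rad) 0.0034 x at y=0 -0.1206 bar axis z 0.2857
leg outer y rel 0.0554
prong [-0.0152 -0.0079  0.003   0.0129] y [0.0261 0.0353] zmax 0.248
prong [-0.0151 -0.0072  0.0038  0.0139] y [-0.0356 -0.0263] zmax 0.248
```

Call:
arm_command(series=[[[0.0, 0, 0, 0, 0.5, -0.1, 0.0], [0, 0, 0, 0, 1.0, -0.1, 0.0], [0, 0, 0, 0, 1.4, -0.1, 0.0], [0, 0, 0, 0, 1.5, 0, 0.0], [0, 0, 0, 0, 1.5, 0, 0.0], [0, 0, 0, 0, 1.5, 0, 0.0], [0, 0, 0, 0, 1.4, 0, 0.0], [0, 0, 0, 0, 1.0, 0, 0.0], [0, 0, 0, 0, 0.6, 0, 0.0], [0, 0, 0, 0, 0, 0, 0.0]]])

```text
time: 12.25
tool_pos: [0.5964, -0.19, 0.2866]
tcp_rot: [1.362, 1.104, -1.357]
wrist_force: [0.4, 0.7, -5.6]
width: 0.118
```

```bash
cat > hf.py <<'E'
from plan import *
st();t=np.array(bot.read_state()['tool_pos']);yaw=-.209;c,s=np.cos(yaw),np.sin(yaw);d=t[:2]-[.6,-.1957]
print('hanger x,y mm',((d[0]*c+d[1]*s)*1e3).round(1),((-d[0]*s+d[1]*c)*1e3).round(1),'bar z',((t[2]-.003)*1e3).round(1))
E
python3 hf.py
```

```text
t 12.25 pos [ 0.5964 -0.19    0.2866] F [ 0.37  0.73 -5.59] w 0.118
yaw -0.2063 tilt x [ 0.003  0.002 -1.   ] q [-0.35  0.15  1.68  0.    1.31 -0.14]
hanger x,y mm -4.7 4.8 bar z 283.6
```

Call:
arm_command(series=[[[0.002, 0, -0.002, 0, 0.2, 0.15, 0.0], [0, 0, 0, 0, 0.15, 0.15, 0.0], [0, 0, 0, 0, 0, 0, 0.0], [0, 0, 0, 0, 0, 0, 0.0]]])

```text
time: 12.65
tool_pos: [0.5982, -0.1937, 0.2862]
tcp_rot: [1.362, 1.106, -1.361]
wrist_force: [-0.1, -0.1, -5.1]
width: 0.121
```

```bash
python3 hf.py; python3 snap.py wrist w9; python3 bar.py w9;python3 snap.py scene s9; python3 -c "
import cv2,numpy as np
a=cv2.imread('pics/s9.png')
cv2.imwrite('pics/s9c.png',cv2.resize(a[130:250,280:400],None,fx=5,fy=5,interpolation=2))"
```

```text
t 12.65 pos [ 0.5982 -0.1937  0.2862] F [-0.1  -0.11 -5.07] w 0.121
yaw -0.2085 tilt x [-0.001  0.003 -1.   ] q [-0.35  0.16  1.67  0.    1.32 -0.15]
hanger x,y mm -2.2 1.6 bar z 283.2
t 12.7 pos [ 0.5982 -0.1937  0.2863] F [ 0.32  0.48 -4.84] w 0.118
yaw -0.2085 tilt x [-0.001  0.002 -1.   ] q [-0.35  0.16  1.67  0.    1.32 -0.15]
tcp in hanger frame [-0.0022  0.0016  0.2863]
0.018 [-0.0026  0.0226  0.2851] 0.2861 205
0.024 [-0.0026  0.0285  0.2851] 0.2859 219
0.03 [-0.0024  0.0344  0.2851] 0.286 226
0.036 [-0.0024  0.04    0.285 ] 0.286 186
slope(rad) 0.0012 x at y=0 -0.0025 bar axis z 0.2832
leg outer y rel 0.0555
prong [-0.0149 -0.006   0.0046  0.0132] y [0.0264 0.0353] zmax 0.2482
t 12.75 pos [ 0.5983 -0.1937  0.2864] F [ 0.87 -0.79 -4.89] w 0.122
yaw -0.2085 tilt x [-0.001  0.002 -1.   ] q [-0.35  0.16  1.67  0.    1.32 -0.15]
```

View pics/w9.png

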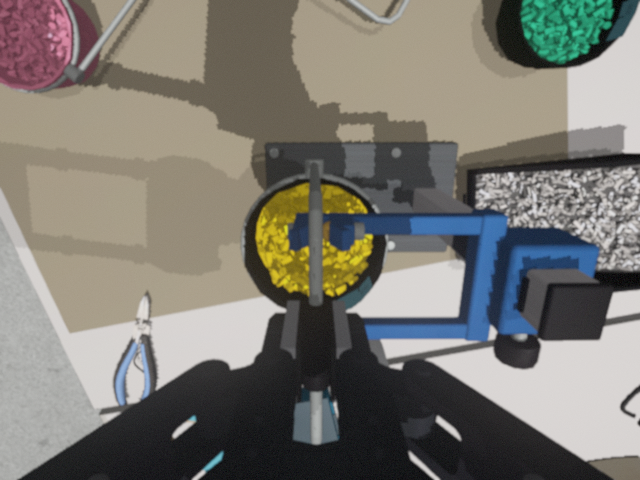

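View pics/s9c.png

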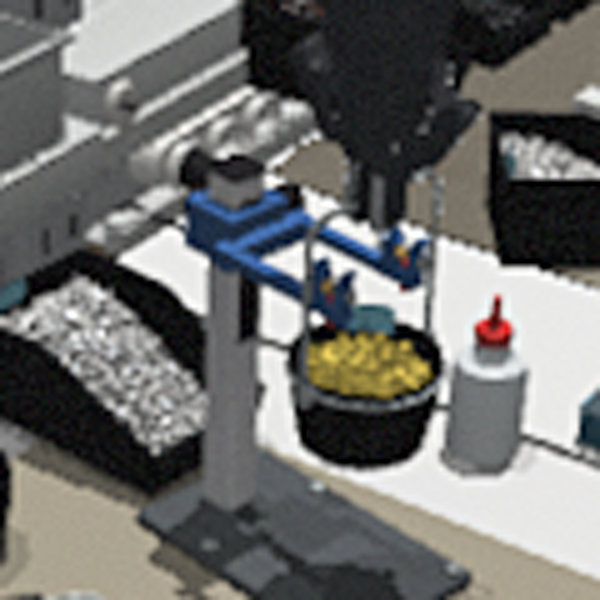

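Bar is level above the mouths at x'=-2.5 mm; the notch centre is at -0.7 mm. I shift +1.8 mm and go down to the mouth's height.

Call:
arm_command(series=[[[0, 0, 0, 0.3, 0.15, 0, 0.0], [0, 0, 0, 0.6, 0.07, 0, 0.0], [0, 0, 0, 0.7, 0, 0, 0.0], [0, 0, 0, 0.7, 0, 0, 0.0], [0, 0, 0, 0.4, 0, 0, 0.0], [0, 0, 0, 0.2, 0, 0, 0.0], [0, 0, 0, 0, 0, 0, 0.0]]])

```text
time: 13.45
tool_pos: [0.5997, -0.1938, 0.2538]
tcp_rot: [1.362, 1.107, -1.362]
wrist_force: [-1.0, 0.0, -5.1]
width: 0.121
```

```bash
python3 hf.py; python3 snap.py wrist w10; python3 bar.py w10
```

```text
t 13.45 pos [ 0.5997 -0.1938  0.2538] F [-0.96  0.02 -5.08] w 0.121
yaw -0.2085 tilt x [-0.003  0.003 -1.   ] q [-0.35  0.18  1.7   0.    1.26 -0.15]
hanger x,y mm -0.7 1.8 bar z 250.8
t 13.5 pos [ 0.5997 -0.1938  0.254 ] F [-0.36 -0.17 -6.28] w 0.123
yaw -0.2086 tilt x [-0.002  0.003 -1.   ] q [-0.35  0.18  1.7   0.    1.26 -0.15]
tcp in hanger frame [-0.0007  0.0018  0.254 ]
0.018 [-0.001   0.0228  0.2526] 0.2536 214
0.024 [-0.0008  0.0288  0.2487] 0.2531 479
0.03 [-0.0008  0.0343  0.2515] 0.2532 398
0.036 [-0.0008  0.0404  0.2526] 0.2534 192
slope(rad) -0.0044 x at y=0 -0.0007 bar axis z 0.2504
leg outer y rel 0.0554
prong [-0.0149  0.0014  0.0044  0.0133] y [0.0221 0.0402] zmax 0.2531
prong [-0.0101  0.0013  0.0048  0.0081] y [-0.0411 -0.0212] zmax 0.2532
```

Centred. I feel downward in small steps (free-hanging Fz about -5 N).

Call:
arm_command(series=[[[0, 0, 0, 0.25, 0, 0, 0.0], [0, 0, 0, 0.25, 0, 0, 0.0], [0, 0, 0, 0.25, 0, 0, 0.0], [0, 0, 0, 0.2, 0, 0, 0.0], [0, 0, 0, 0, 0, 0, 0.0]]])

```text
time: 14.0
tool_pos: [0.6003, -0.194, 0.2449]
tcp_rot: [1.363, 1.105, -1.361]
wrist_force: [-0.1, -0.1, -5.3]
width: 0.12
```

Call:
arm_command(series=[[[0, 0, 0, 0.15, 0, 0, 0.0], [0, 0, 0, 0, 0, 0, 0.0]]])

```text
time: 14.2
tool_pos: [0.6003, -0.194, 0.2433]
tcp_rot: [1.363, 1.105, -1.361]
wrist_force: [1.0, -0.8, -4.4]
width: 0.121
```

Call:
arm_command(series=[[[0, 0, 0, 0.15, 0, 0, 0.0], [0, 0, 0, 0, 0, 0, 0.0]]])

```text
time: 14.4
tool_pos: [0.6004, -0.1941, 0.2418]
tcp_rot: [1.363, 1.105, -1.361]
wrist_force: [0.4, 1.1, -5.0]
width: 0.122
```

```bash
python3 hf.py
```

```text
t 14.4 pos [ 0.6004 -0.1941  0.2418] F [ 0.37  1.13 -4.98] w 0.122
yaw -0.2086 tilt x [-0.     0.002 -1.   ] q [-0.35  0.19  1.72  0.    1.24 -0.15]
hanger x,y mm 0.1 1.7 bar z 238.8
```

Call:
arm_command(series=[[[0, 0, 0, 0.1, -0.05, 0, 0.0], [0, 0, 0, 0, 0, 0, 0.0]]])

```text
time: 14.6
tool_pos: [0.6, -0.194, 0.2408]
tcp_rot: [1.363, 1.105, -1.36]
wrist_force: [-0.3, 0.3, -5.3]
width: 0.118
```

Call:
arm_command(series=[[[0, 0, 0, 0.1, 0, 0, 0.0], [0, 0, 0, 0, 0, 0, 0.0]]])

```text
time: 14.8
tool_pos: [0.6, -0.194, 0.2399]
tcp_rot: [1.363, 1.105, -1.36]
wrist_force: [-0.7, -0.6, -5.5]
width: 0.117
```

Call:
arm_command(series=[[[0, 0, 0, 0.1, 0, 0, 0.0], [0, 0, 0, 0, 0, 0, 0.0]]])

```text
time: 15.0
tool_pos: [0.6, -0.194, 0.2397]
tcp_rot: [1.363, 1.104, -1.36]
wrist_force: [-0.3, 0.1, -3.9]
width: 0.12
```

Call:
arm_command(series=[[[0, 0, 0, 0.1, 0, 0, 0.0], [0, 0, 0, 0, 0, 0, 0.0]]])

```text
time: 15.2
tool_pos: [0.6, -0.194, 0.2397]
tcp_rot: [1.363, 1.104, -1.36]
wrist_force: [-1.3, -0.2, -2.8]
width: 0.118
```

```bash
python3 hf.py
```

```text
t 15.2 pos [ 0.6    -0.194   0.2397] F [-1.29 -0.22 -2.78] w 0.118
yaw -0.2085 tilt x [ 0.001  0.002 -1.   ] q [-0.35  0.19  1.72  0.    1.23 -0.15]
hanger x,y mm -0.3 1.7 bar z 236.7
```

Contact felt: bar axis at about 0.2367 and Fz rises to -2.8, consistent with the rollers. I increase the push gradually.

Call:
arm_command(series=[[[0, 0, 0, 0.2, 0, 0, 0.0], [0, 0, 0, 0.2, 0, 0, 0.0]]])

```text
time: 15.4
tool_pos: [0.6008, -0.1942, 0.2379]
tcp_rot: [1.364, 1.101, -1.358]
wrist_force: [-1.9, 1.1, 2.2]
width: 0.118
```

Call:
arm_command(series=[[[0, 0, 0, 0.3, 0, 0, 0.0]]])

```text
time: 15.5
tool_pos: [0.601, -0.1942, 0.2355]
tcp_rot: [1.364, 1.101, -1.357]
wrist_force: [-2.6, 0.6, -2.2]
width: 0.118
```

```bash
python3 hf.py
```

```text
t 15.5 pos [ 0.601  -0.1942  0.2355] F [-2.62  0.61 -2.17] w 0.118
yaw -0.2084 tilt x [ 0.005  0.001 -1.   ] q [-0.35  0.19  1.72  0.    1.22 -0.15]
hanger x,y mm 0.7 1.7 bar z 232.5
```

Call:
arm_command(series=[[[0, 0, -0.004, 0.2, -0.1, 0, 0.0]]])

```text
time: 15.6
tool_pos: [0.5997, -0.1939, 0.232]
tcp_rot: [1.362, 1.105, -1.361]
wrist_force: [1.3, -0.7, -9.8]
width: 0.12
```

Call:
arm_command(series=[[[0, 0, 0, 0.2, 0, 0, 0.0]]])

```text
time: 15.7
tool_pos: [0.5997, -0.1939, 0.2287]
tcp_rot: [1.362, 1.105, -1.361]
wrist_force: [0.8, -0.1, 2.9]
width: 0.121
```

```bash
python3 hf.py
```

```text
t 15.7 pos [ 0.5997 -0.1939  0.2287] F [ 0.78 -0.08  2.86] w 0.121
yaw -0.2084 tilt x [-0.001  0.002 -1.   ] q [-0.35  0.2   1.73  0.    1.21 -0.15]
hanger x,y mm -0.7 1.7 bar z 225.7
```

Call:
arm_command(series=[[[0, 0, 0, 0.1, 0, 0, 0.0]]])

```text
time: 15.8
tool_pos: [0.5999, -0.194, 0.2285]
tcp_rot: [1.362, 1.105, -1.361]
wrist_force: [-4.2, 1.8, 9.5]
width: 0.121
```

Call:
arm_command(series=[[[0, 0, 0, 0.1, 0, 0, 0.0], [0, 0, 0, 0.1, 0, 0, 0.0]]])

```text
time: 16.0
tool_pos: [0.5999, -0.194, 0.2287]
tcp_rot: [1.362, 1.105, -1.361]
wrist_force: [-3.8, 1.7, 4.1]
width: 0.121
```

```bash
python3 hf.py
```

```text
t 16.0 pos [ 0.5999 -0.194   0.2287] F [-3.82  1.71  4.11] w 0.121
yaw -0.2085 tilt x [-0.     0.002 -1.   ] q [-0.35  0.2   1.73  0.    1.21 -0.14]
hanger x,y mm -0.5 1.7 bar z 225.7
```

A firm stop at bar z about 0.2257, well below the rollers (about 14.5 N at most). I look before letting go.

```bash
python3 snap.py scene s11; python3 snap.py wrist w11; python3 bar.py w11; python3 -c "
import cv2,numpy as np
a=cv2.imread('pics/s11.png');b=cv2.imread('pics/w11.png');c=cv2.imread('pics/s9.png')
f=lambda q:cv2.resize(q[160:220,320:370],None,fx=8,fy=8,interpolation=2)
cv2.imwrite('pics/s11c.png',np.hstack([f(a),f(c)]))
cv2.imwrite('pics/w11c.png',cv2.resize(b[150:330,220:460],None,fx=3.3,fy=3.3,interpolation=2))"
```

```text
t 16.05 pos [ 0.5999 -0.194   0.2286] F [-4.29  1.1   5.75] w 0.116
yaw -0.2085 tilt x [-0.     0.001 -1.   ] q [-0.35  0.2   1.73  0.    1.21 -0.14]
t 16.1 pos [ 0.5999 -0.194   0.2286] F [-4.37  0.71  6.26] w 0.118
yaw -0.2084 tilt x [-0.     0.001 -1.   ] q [-0.35  0.2   1.73  0.    1.21 -0.15]
tcp in hanger frame [-0.0005  0.0017  0.2286]
0.018 [-0.0009  0.0223  0.2276] 0.2284 184
0.024 [-0.0006  0.0294  0.2289] 0.2343 147
0.03 [-0.0006  0.0352  0.2278] 0.2338 1117
0.036 [-0.0009  0.0402  0.2274] 0.2282 199
slope(rad) 0.013 x at y=0 -0.0011 bar axis z 0.2297
leg outer y rel 0.0554
prong [-0.0151 -0.0059  0.0045  0.0134] y [0.0265 0.0355] zmax 0.2481
prong [-0.009  -0.0057  0.0046  0.0075] y [-0.0293 -0.0257] zmax 0.2437
```

View pics/s11c.png

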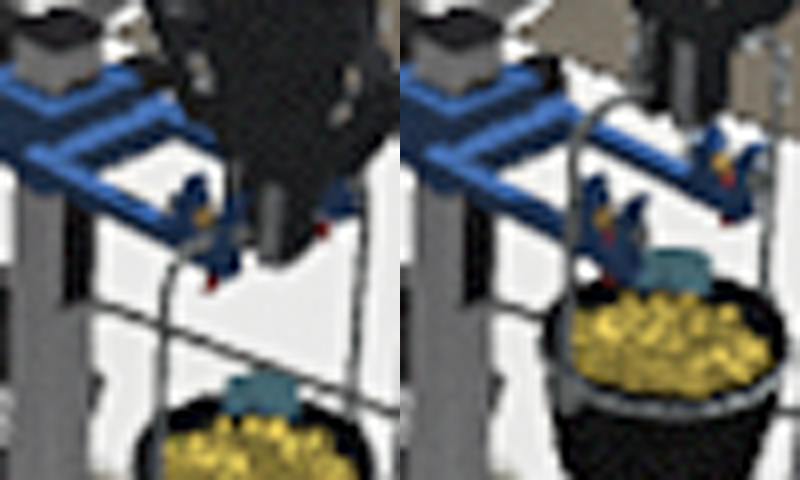

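View pics/w11c.png

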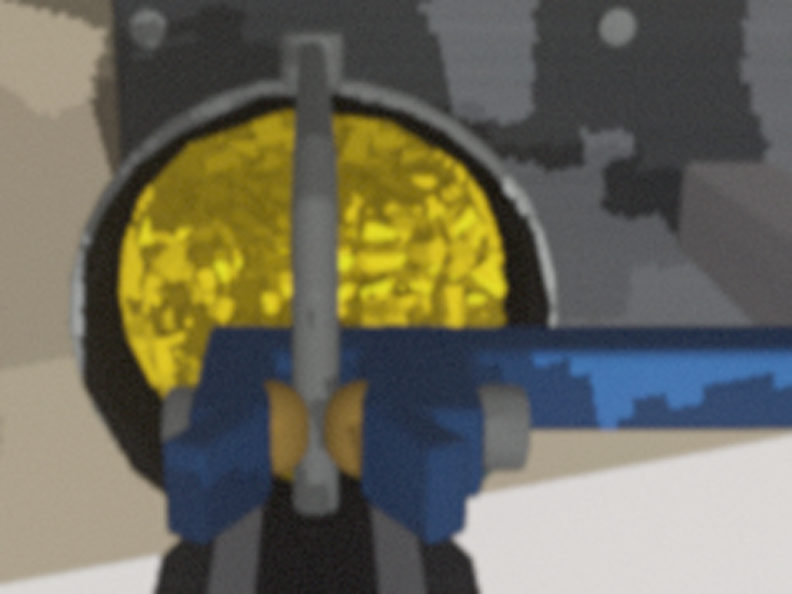

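The rollers close over the wire at the +y notch, and both red pins show below the arms (crop (210,280), (322,228)). One slightly firmer push, still well under 25 N, to make sure both sides bottom out, also relieving the sideways force.

Call:
arm_command(series=[[[0, 0, 0, 0.15, -0.06, 0, 0.0]]])

```text
time: 16.2
tool_pos: [0.5998, -0.194, 0.2286]
tcp_rot: [1.363, 1.103, -1.359]
wrist_force: [-2.6, 1.1, 8.2]
width: 0.122
```

Call:
arm_command(series=[[[0, 0, 0, 0.15, 0, 0, 0.0]]])

```text
time: 16.3
tool_pos: [0.5999, -0.194, 0.2286]
tcp_rot: [1.363, 1.102, -1.359]
wrist_force: [-6.2, 2.5, 8.3]
width: 0.119
```

```bash
python3 hf.py
```

```text
t 16.3 pos [ 0.5999 -0.194   0.2286] F [-6.25  2.52  8.33] w 0.119
yaw -0.2085 tilt x [ 0.002  0.001 -1.   ] q [-0.35  0.2   1.73  0.    1.21 -0.15]
hanger x,y mm -0.4 1.7 bar z 225.6
```

Bottomed out: the height did not change under about 13 N. I relax and let go.

Call:
arm_command(series=[[[0, 0, 0, -0.05, -0.05, 0, 0.0], [0, 0, 0, -0.03, 0, 0, 0.0], [0, 0, 0, 0, 0, 0, 0.2], [0, 0, 0, 0, 0, 0, 0.35], [0, 0, 0, 0, 0, 0, 0.5], [0, 0, 0, 0, 0, 0, 0.5]]])

```text
time: 16.9
tool_pos: [0.6011, -0.1946, 0.2284]
tcp_rot: [1.364, 1.099, -1.356]
wrist_force: [0.2, -0.5, -0.7]
width: 0.499
```

```bash
python3 hf.py; python3 snap.py wrist w12; python3 bar.py w12; python3 -c "
import cv2,numpy as np
b=cv2.imread('pics/w12.png')
cv2.imwrite('pics/w12c.png',cv2.resize(b[150:480,200:480],None,fx=2.2,fy=1.8,interpolation=2))"
```

```text
t 16.9 pos [ 0.6011 -0.1946  0.2284] F [ 0.2  -0.51 -0.69] w 0.499
yaw -0.2085 tilt x [ 0.006 -0.001 -1.   ] q [-0.35  0.2   1.73  0.    1.21 -0.15]
hanger x,y mm 0.8 1.3 bar z 225.4
t 16.95 pos [ 0.6011 -0.1946  0.2284] F [1.03 1.27 0.17] w 0.502
yaw -0.2085 tilt x [ 0.006 -0.001 -1.   ] q [-0.35  0.2   1.73  0.    1.21 -0.15]
tcp in hanger frame [0.0008 0.0013 0.2284]
0.018 [-0.001   0.0219  0.2276] 0.2284 189
0.024 [-0.0007  0.0285  0.2288] 0.2341 141
0.03 [0.0004 0.0352 0.2277] 0.2334 1089
0.036 [-0.001   0.0399  0.2275] 0.2285 202
slope(rad) 0.0746 x at y=0 -0.0024 bar axis z 0.2293
leg outer y rel 0.0557
prong [-0.0149 -0.0057  0.0041  0.0134] y [0.0264 0.0354] zmax 0.248
prong [-0.0132 -0.0056  0.0047  0.0117] y [-0.0293 -0.0259] zmax 0.2439
```

View pics/w12c.png

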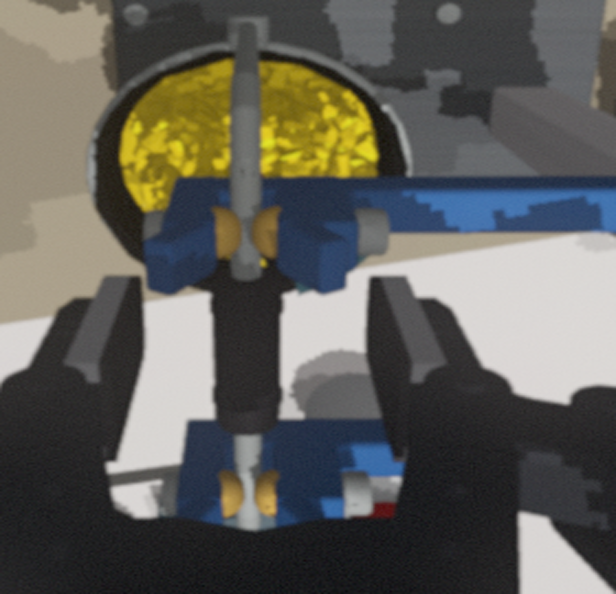

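Both notches show the brass rollers closed over the wire (crop (245,232) and (248,492)), and the fingers are clear. I retreat straight up.

Call:
arm_command(series=[[[0, 0, -0.005, -0.5, -0.1, 0, 0.5], [0, 0, 0, -1.0, 0, 0, 0.5], [0, 0, 0, -1.5, 0, 0, 0.5], [0, 0, 0, -2.0, 0, 0, 0.5], [0, 0, 0, -2.5, 0, 0, 0.5], [0, 0, 0, -2.5, 0, 0, 0.5], [0, 0, 0, -2.5, 0, 0, 0.5], [0, 0, 0, -2.5, 0, 0, 0.5], [0, 0, 0, 0, 0, 0, 0.5], [0, 0, 0, 0, 0, 0, 0.5]]])

```text
time: 17.95
tool_pos: [0.6006, -0.1946, 0.3962]
tcp_rot: [1.364, 1.094, -1.354]
wrist_force: [-0.4, -0.9, -0.6]
width: 0.5
```

```bash
python3 hf.py; python3 snap.py wrist w13; python3 snap.py scene s13; python3 -c "
import cv2,numpy as np
b=cv2.imread('pics/w13.png');a=cv2.imread('pics/s13.png')
cv2.imwrite('pics/w13c.png',np.hstack([cv2.resize(b[160:330,230:430],(400,340),interpolation=2),cv2.resize(a[160:255,310:400],(400,340),interpolation=2)]))"
```

```text
t 17.95 pos [ 0.6006 -0.1946  0.3962] F [-0.37 -0.87 -0.55] w 0.5
yaw -0.2084 tilt x [ 0.01  -0.003 -1.   ] q [-0.35  0.12  1.51  0.    1.5  -0.14]
hanger x,y mm 0.3 1.2 bar z 393.2
t 18.0 pos [ 0.6007 -0.1947  0.3967] F [0.21 0.43 0.89] w 0.502
yaw -0.2085 tilt x [ 0.011 -0.003 -1.   ] q [-0.35  0.12  1.51  0.    1.49 -0.14]
t 18.05 pos [ 0.6004 -0.1946  0.3956] F [-0.36 -0.22  0.09] w 0.495
yaw -0.2085 tilt x [ 0.01  -0.003 -1.   ] q [-0.35  0.12  1.51  0.    1.49 -0.14]
```

View pics/w13c.png

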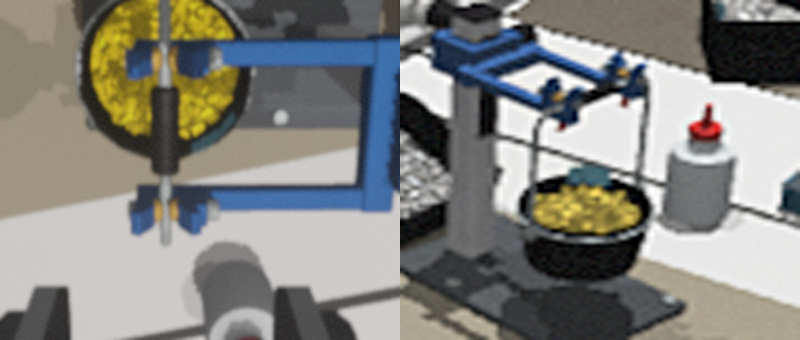

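View pics/s13.png

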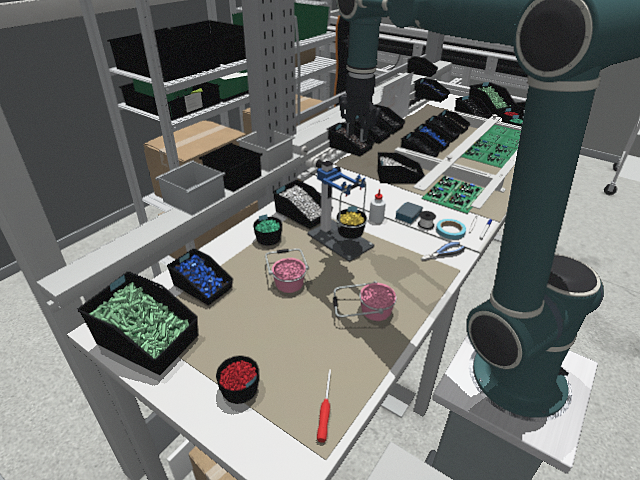

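The cup hangs by both notches, clear of everything, with the other things in place. I let it settle two seconds, then check bar height at both ends, rim tilt, and stillness.

Call:
arm_command(series=[[[0, 0, 0, 0, 0, 0, 0.5], [0, 0, 0, 0, 0, 0, 0.5], [0, 0, 0, 0, 0, 0, 0.5], [0, 0, 0, 0, 0, 0, 0.5], [0, 0, 0, 0, 0, 0, 0.5], [0, 0, 0, 0, 0, 0, 0.5], [0, 0, 0, 0, 0, 0, 0.5], [0, 0, 0, 0, 0, 0, 0.5], [0, 0, 0, 0, 0, 0, 0.5], [0, 0, 0, 0, 0, 0, 0.5]]])

```text
time: 19.05
tool_pos: [0.5987, -0.194, 0.3895]
tcp_rot: [1.362, 1.103, -1.361]
wrist_force: [-0.1, 0.1, -0.1]
width: 0.496
```

Call:
arm_command(series=[[[0, 0, 0, 0, 0, 0, 0.5], [0, 0, 0, 0, 0, 0, 0.5], [0, 0, 0, 0, 0, 0, 0.5], [0, 0, 0, 0, 0, 0, 0.5], [0, 0, 0, 0, 0, 0, 0.5], [0, 0, 0, 0, 0, 0, 0.5], [0, 0, 0, 0, 0, 0, 0.5], [0, 0, 0, 0, 0, 0, 0.5], [0, 0, 0, 0, 0, 0, 0.5], [0, 0, 0, 0, 0, 0, 0.5]]])

```text
time: 20.05
tool_pos: [0.5988, -0.194, 0.3898]
tcp_rot: [1.362, 1.103, -1.36]
wrist_force: [-0.5, -0.0, -0.5]
width: 0.501
```

```bash
python3 snap.py wrist w14; python3 snap.py wrist w15; python3 snap.py scene s15;python3 snap.py scene s16; python3 - <<'E'
from plan import *
yaw=-.209;c,sn=np.cos(yaw),np.sin(yaw)
for n in('w13','w14','w15'):
    p,d,K,D,E=load(n+'.npz');u,v,P=cloud(d,K,D,E)
    X=np.c_[(P[:,0]-.6)*c+(P[:,1]+.1957)*sn,-(P[:,0]-.6)*sn+(P[:,1]+.1957)*c,P[:,2]]
    print(n)
    for y in(-.042,-.022,-.010,.010,.022,.042):
        j=(abs(X[:,1]-y)<.003)&(abs(X[:,0]+.0007)<.006)&(X[:,2]>.2)&(X[:,2]<.24)
        if j.sum()>2: print(' y',y,np.median(X[j],0).round(4),'top',np.percentile(X[j,2],85).round(4),j.sum())
    o=[]
    for a in range(0,360,20):
        q=(X[:,:2]+[0.0007,0]);r=np.hypot(q[:,0],q[:,1]);an=np.degrees(np.arctan2(q[:,1],q[:,0]))%360
        j=(abs((an-a+180)%360-180)<8)&(r>.040)&(r<.056)&(X[:,2]>.10)&(X[:,2]<.135)
        if j.sum()>8:
            z=np.percentile(X[j,2],85);o.append((a,z))
    print(' rim',[(a,round(z*1e3,1)) for a,z in o])
a,b=[cv2.imread(f'pics/{s}.png') for s in('s13','s16')];print('scene change px>40 around cup',(cv2.absdiff(a,b)[195:250,325:375].max(2)>40).sum())
k=load('s16.npz');s0=load('scene0.npz');df=(cv2.absdiff(s0[0],k[0]).max(2)>60)
n,l,stt,_=cv2.connectedComponentsWithStats(df.astype(np.uint8));print([s.tolist() for s in stt[1:] if s[4]>25])
cv2.imwrite('pics/s16c.png',cv2.resize(b[160:255,310:400],None,fx=6,fy=6,interpolation=2))
E
```

```text
t 20.1 pos [ 0.5988 -0.194   0.3898] F [ 0.48 -0.62 -0.06] w 0.502
yaw -0.2085 tilt x [ 0.001  0.    -1.   ] q [-0.35  0.13  1.52  0.    1.49 -0.14]
t 20.15 pos [ 0.5988 -0.194   0.3898] F [ 0.14  0.38 -0.88] w 0.501
yaw -0.2085 tilt x [ 0.001  0.    -1.   ] q [-0.35  0.13  1.52  0.    1.49 -0.14]
t 20.2 pos [ 0.5988 -0.194   0.3898] F [-0.05  0.03  0.4 ] w 0.505
yaw -0.2085 tilt x [ 0.001  0.    -1.   ] q [-0.35  0.13  1.52  0.    1.49 -0.14]
t 20.25 pos [ 0.5988 -0.194   0.3898] F [-0.08  1.64 -0.22] w 0.497
yaw -0.2085 tilt x [ 0.001  0.    -1.   ] q [-0.35  0.13  1.52  0.    1.49 -0.14]
w13
 y -0.042 [-0.0003 -0.0415  0.2273] top 0.2282 39
 y -0.022 [-0.0003 -0.0222  0.2275] top 0.2282 42
 y -0.01 [-0.0003 -0.0098  0.2308] top 0.2318 99
 y 0.01 [-0.001   0.01    0.2305] top 0.2319 107
 y 0.022 [-0.001   0.0219  0.2273] top 0.2282 54
 y 0.042 [-0.0009  0.0421  0.2272] top 0.2281 55
 rim [(0, np.float64(117.8)), (40, np.float64(118.3)), (60, np.float64(118.0)), (80, np.float64(117.5)), (100, np.float64(118.2)), (120, np.float64(118.0)), (140, np.float64(118.0)), (160, np.float64(11
[... 2117 characters left out ...]
6, 16, 14, 136], [543, 81, 45, 10, 322], [339, 85, 36, 38, 607], [511, 95, 15, 7, 62], [505, 112, 14, 6, 44], [556, 112, 21, 4, 41], [555, 117, 17, 3, 29], [510, 118, 12, 5, 29], [450, 122, 71, 174, 3210], [498, 135, 84, 160, 4018], [363, 183, 3, 26, 37], [349, 184, 10, 5, 29], [336, 190, 31, 49, 777], [456, 223, 88, 137, 3218], [332, 252, 14, 9, 41], [306, 258, 49, 51, 1080], [577, 281, 35, 59, 874], [351, 287, 9, 9, 37], [237, 293, 40, 50, 1323], [338, 317, 34, 11, 176], [291, 318, 10, 13, 60], [348, 323, 68, 53, 1526], [505, 322, 19, 47, 179], [284, 328, 19, 26, 66], [525, 338, 25, 13, 89], [445, 356, 37, 41, 812], [475, 359, 15, 29, 269], [459, 406, 67, 34, 465], [539, 407, 25, 28, 369]]
```

View pics/s16c.png

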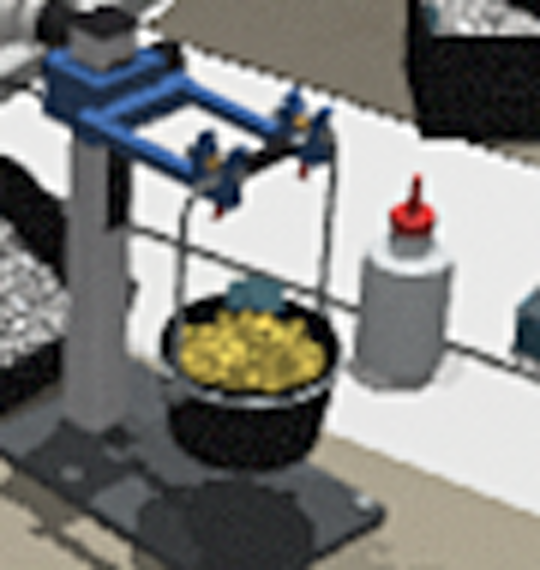

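Bar tops read 0.2282 at one end and 0.2284 at the other. The rim is level within about 1 mm, nothing changed around the cup over 2 s, and both red pins protrude below the arms. I hand it in.

```bash
python3 -c "
from workcell import bot
print(bot.finish_job())"
```

```text
the job is handed in; nothing more can be done
None
```

The yellow cup is hanging on the blue hanger, level and still, and the job was handed in at about 20 s. I swung the bail upright with the cup standing on the bench; the cup slid about 4 mm while I did so. I then lifted it by the sleeve and brought it in from the arms' free ends. I felt the rollers with the bar at about 237 mm, and pressed past them with roughly 15 N at most by the wrist readings. After letting go I backed straight up.

**Last checks:**
- **Bar:** the two ends agreed to within about 0.2 mm in height, and the rollers were closed over the wire in both notches.
- **Cup:** the rim was level to about 1 mm, and there was no visible change around the cup over the last 2 s.
- **Pins:** both red pins showed below the arms. I judged them fully down from that and from the firm stop; their travel could not be read directly.
- **Other things:** they looked unmoved in the last scene picture. I compared it with the first one only by eye, because shadows and the arm cluttered the automatic comparison.

**Disagreement:** the bar rests about 1 mm higher than I expected from the measured prong tops. That is within the 2 mm calibration, and the bar did not sink further under about 13 N.

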